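# Unpile the microscope kit into its fitted trays

### The job

After the biology lesson the microscope kit has been left in two piles on the bench. Take the piles apart and set each of the five pieces (slide box, round tin, square box, oblong case, eyepiece) upright in the wooden tray of its own shape and size, lying flat on the tray's floor within the rim. Set each piece down gently: do not drop any or tip it over, and leave them all released and still.

Things in the scene. Friction and masses are not known exactly. Their poses are not given: they have to be found in the camera images.
- slide_box: Closed grey plastic slide-storage box with a dark seam and a pale label patch on its lid, rectangular, 64 (x) by 100 (y) by 30 high mm, 0.15 to 0.27 kg, lid does not open. Bottom of one of the two piles, standing on the bench. Origin: centre of its underside, z up. Long side along its y.
- round_tin: Closed round aluminium tin, diameter 66, height 30 mm, 0.11 to 0.2 kg. Bottom of the other pile, standing on the bench. Origin: centre of its underside, z up. Its yaw means nothing.
- square_box: Small closed square cover-glass box, white plastic with a grey seam, 42 by 42 by 24 high mm, 45 to 80 g. Lies on the lid of either the slide box or the round tin (it varies) and always carries the eyepiece. Origin: centre of its underside, z up. x and y along its sides.
- oblong_case: Small closed oblong black case, 28 (x) by 52 (y) by 24 high mm, 45 to 80 g. Lies alone on whichever of slide box and round tin does not carry the square box. Origin: centre of its underside, z up. Long side along its y.
- eyepiece: Microscope eyepiece standing wide end down on the square box: black round eye end diameter 30, 16 mm high, then a steel barrel diameter 23 up to a total height of 42 mm, 45 to 80 g. Origin: centre of its underside (wide end), z along its axis up the barrel. Stands free, so it can topple.
- tray_slide_box: Fixed light-wood tray with a cork floor, the large rectangular one: recess 78 (x) by 114 (y) mm, outside 88 by 124. Long side along its y. Origin: centre of its underside on the bench; z up. Floor 4 mm above the bench, rim top 8 mm above the bench (so the lip is 4 mm high), rim 5 mm thick.
- tray_round_tin: Fixed light-wood tray with a cork floor, the large round one: recess diameter 80, outside diameter 90 mm. Origin: centre of its underside on the bench; z up. Floor 4 mm above the bench, rim top 8 mm above the bench (so the lip is 4 mm high), rim 5 mm thick.
- tray_square_box: Fixed light-wood tray with a cork floor, the square one: recess 56 by 56 mm along its x and y, outside 66 by 66. Origin: centre of its underside on the bench; z up. Floor 4 mm above the bench, rim top 8 mm above the bench (so the lip is 4 mm high), rim 5 mm thick.
- tray_oblong_case: Fixed light-wood tray with a cork floor, the small oblong one: recess 42 (x) by 66 (y) mm, outside 52 by 76. Long side along its y. Origin: centre of its underside on the bench; z up. Floor 4 mm above the bench, rim top 8 mm above the bench (so the lip is 4 mm high), rim 5 mm thick.
- tray_eyepiece: Fixed light-wood tray with a cork floor, the small round one: recess diameter 44, outside diameter 54 mm. Origin: centre of its underside on the bench; z up. Floor 4 mm above the bench, rim top 8 mm above the bench (so the lip is 4 mm high), rim 5 mm thick.
Things that resemble listed ones, but are neither listed nor needed, are in the scene too. What is shaped like the tray_slide_box but turquoise is not meant. Of the things that look like the slide_box, the smaller one is meant.

How it is judged:
By the outcome, as a careful person would: the job done as asked, in the order asked, and still so for the second after the job is handed in, with the robot touching nothing.
It also fails if it takes over 120 s, if anything falls off the work surface, if the arm or the gripper's body presses on something with over 40 N, if the wrist force passes 120 N, or if a joint passes its speed limit or range.

### The arm

A 6-joint arm with a two-finger parallel gripper is mounted at the origin on the work surface. World frame = base frame: x ahead of the robot, y to its left, z up, the work surface at z = 0. Lengths are in m, angles in rad, forces in N, time in s.
With the tool pointing down it reaches from about 0.3 to 0.775 m from the base axis. Payload 14.6 kg.
Tool frame: the origin (TCP) lies midway between the tips of the shut fingers; the grasp point (between the pads) lies 19 mm behind it (ctrl.tcp_to_grasp is the distance from the TCP to the grasp point, in m); x points along the fingers, y is the direction in which the jaws open and shut, and the axes are right-handed (so a half turn about x gives the same grasp; the last joint's range is limited). The gripper opens to 94 mm and grips with 3 to 60 N. Pads are 16 mm wide; open, the fingers measure 119 mm over their backs; the gripper's body (75 mm by 177 mm) begins 78 mm behind the grasp point.
Start: joints at [1.123, 0.3, 1.521, -0, 1.321, -0.067], TCP at [0.204, 0.511, 0.205] pointing down, gripper open.
Joint ranges: [-3.03, 3.03], [-0.79, 2.21], [0.23, 2.52], [-1.04, 4.18], [0, 3.07], [-2.55, 2.55]. Speed limits (rad/s): [2.22, 2.22, 2.57, 3.14, 3.14, 3.14].

### API

Orientations are given as [roll, pitch, yaw] about the fixed x, y, z axes, in that order (R = Rz(yaw) Ry(pitch) Rx(roll)).
In Python, from station import ctrl gives the robot as it stands.
- The arm moves only by the tool jog_arm, never from a script. Its argument "rows" is one flat list of numbers, 7 for each row, row after row: the shift along the world's x, y, z in m, then the turn, a rotation vector about the world's x, y, z in degrees, then the closure, from 0 (fully open) to 1 (shut). A call has 1 to 8 rows; each row shifts and turns the commanded pose from where the row before left it; what a row does not reach is not made up. A row lasts 1/12 s, in which the tool goes at most 41.7 mm and 7.16 degrees, less where a joint would pass 70% of its speed; a pose out of reach is approached as far as the arm can. A call with a gripper value outside its range is refused whole. The fingers move at their own pace and stop on an object; "squeeze" is the grip in N (left out, the last holds). Time passes only in rows, so rows that do not move let the fingers close. It gives the time, the measured TCP pose, the force and the opening at its end, in the units of the state.
- ctrl.get_obs(): the state, without advancing time (a new reading comes with each control period).
- ctrl.camera(name): name is "scene" or "side" or "wrist"; returns (picture, depth): 420x560x3 uint8, red, green, blue; 420x560 float32, m along the optical axis (not along the pixel's ray), 0 where there is no reading.
- ctrl.camera_model(name): a dict with "K" (3x3 intrinsics, pixels), "dist" ([k1, k2, p1, p2, k3] as OpenCV has them; the pictures are not rectified), "extrinsics" (4x4, takes a point from camera to world coordinates). Camera axes: x right, y down, z forward; pixel columns grow to the right and rows downward; lengths in m; the calibration is good to about 2 mm. A picture is of the moment at which its call begins: read the wrist's pose just before it. camera_model takes no time and is no camera call; for the wrist camera it gives the pose at the moment of the call.
- ctrl.hand_in(): hands the job in, once; it reports no verdict.
The state is a dict: "time_s": time; "qpos": joint angles; "joint_vel": joint speeds; "tau": joint torques, N m; "ee_pos": TCP position; "eef_rot": TCP orientation; "force": force on the tool from outside, world axes, zero at the start; "moment": the same for the moment, N m; "grip_width": finger opening in m.
Only numpy, scipy, OpenCV 4.12 (cv2) and the standard library are available. Lean on these libraries where they do the work, as an engineer would, in place of code of your own. Each camera call takes 0.05 s, during which the arm holds its last target.

## Working session

There is one attempt and no reset: what is moved stays moved. The work goes in short steps, Python scripts to look and compute and a tool call to move; the robot and the scene stay as the last step left them, time stands still between calls to the robot, and variables do not carry over. Pictures are saved under pics/ and viewed, and the job is handed in when it is done.

Besides the shell and the picture viewer there is one more tool, called after "Call:" as name(argument=value, ...), one argument or row to a line, values as JSON. jog_arm: Moves the arm, as the interface text tells. Its arguments: {"type":"object","properties":{"rows":{"type":"array"},"squeeze":{"type":"number"}},"required":["rows"]}

```bash
ls; mkdir -p pics; python3 - <<'E'
from station import ctrl
import cv2,numpy as np,pickle
print(ctrl.get_obs())
d={}
for n in ("scene","side","wrist"):
    m=ctrl.camera_model(n); p,z=ctrl.camera(n)
    d[n]=(p,z,m); cv2.imwrite(f"pics/{n}0.png",p[:,:,::-1]); print(n,m["K"].tolist() if n else 0,m["dist"],np.round(m["extrinsics"],3).tolist(),(z>0).mean())
pickle.dump(d,open("d0.pkl","wb"))
E
```

```text
pics
{'time_s': 0.0, 'qpos': array([ 1.12342226e+00,  3.00467643e-01,  1.52158408e+00, -2.02154236e-05,
        1.32070092e+00, -6.66075460e-02]), 'joint_vel': array([-0.00014124,  0.00069703,  0.00076929,  0.00043181, -0.00206047,
       -0.00060072]), 'tau': array([-3.84825780e-04, -5.31809235e+01, -3.52741134e+01,  7.08858669e-02,
        2.44285382e-02, -1.56794345e-04]), 'ee_pos': array([0.20429433, 0.51036499, 0.20488696]), 'eef_rot': array([-1.62052538,  1.56963617, -2.00128688]), 'force': array([0.00554314, 0.79723964, 0.2703429 ]), 'moment': array([-0.02931803, -0.0145266 , -0.01348547]), 'grip_width': 0.09381254653267682}
scene [[527.9067432910193, 0.0, 277.8644908583096], [0.0, 527.9067432910193, 215.77664752781106], [0.0, 0.0, 1.0]] [0.05918901 0.         0.         0.         0.        ] [[0.794, 0.338, -0.505, 0.97], [0.608, -0.427, 0.669, -0.718], [0.01, -0.839, -0.545, 0.694], [0.0, 0.0, 0.0, 1.0]] 0.9960756802721088
side [[495.054342043222, 0.0, 264.904724962086], [0.0, 495.054342043222, 208.80517596390862], [0.0, 0.0, 1.0]] [-0.13929613  0.          0.          0.          0.        ] [[-0.859, -0.285, 0.425, -0.148], [-0.512, 0.455, -0.729, 1.047], [0.014, -0.843, -0.537, 0.787], [0.0, 0.0, 0.0, 1.0]] 0.9960204081632653
wrist [[321.08407612488423, 0.0, 282.6504479746648], [0.0, 321.08407612488423, 212.12501252277954], [0.0, 0.0, 1.0]] [0.02205336 0.         0.         0.         0.        ] [[0.372, 0.889, 0.267, 0.126], [0.928, -0.356, -0.107, 0.543], [-0.0, 0.288, -0.958, 0.384], [0.0, 0.0, 0.0, 1.0]] 0.9959141156462585
```

View pics/scene0.png

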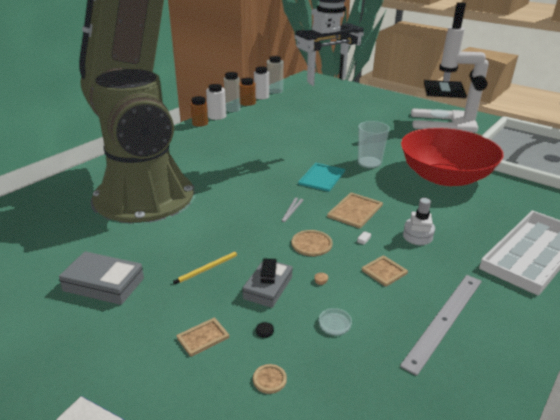

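View pics/side0.png

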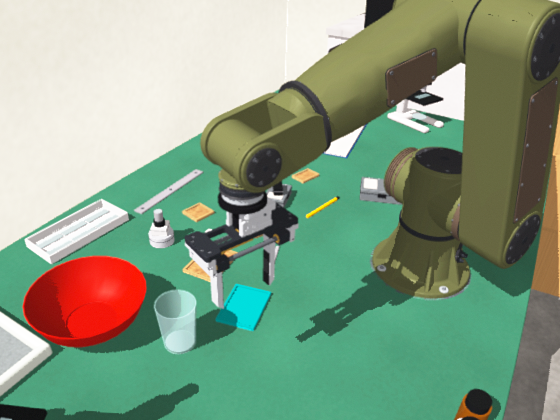

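View pics/wrist0.png

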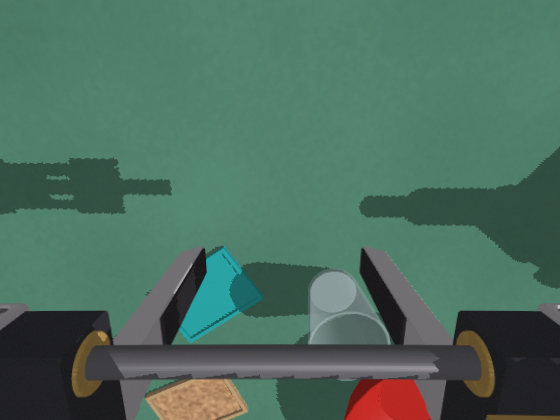

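The scene camera shows the slide box with the black case on top at (269,283). The tin, square box and eyepiece are at (418,225). The trays are at (355,210) slide box, (312,242) tin, (385,270) square, (203,337) oblong and (270,379) eyepiece. The lookalike larger box is at (102,278) and the turquoise tray at (321,177). Next I'll build a metric top-down map.

```bash
cat > h.py <<'E'
import numpy as np,cv2
def cloud(p,z,m):
    H,W=z.shape
    u,v=np.meshgrid(np.arange(W),np.arange(H))
    n=cv2.undistortPoints(np.stack([u,v],-1).reshape(-1,1,2).astype(np.float64),m["K"],np.array(m["dist"])).reshape(H,W,2)
    P=np.concatenate([n*z[...,None],z[...,None]],-1)
    E=m["extrinsics"]
    return P@E[:3,:3].T+E[:3,3]
def topdown(P,p,z,x0,x1,y0,y1,s=1000,zmax=0.15):
    # x up image, y left
    H=int((x1-x0)*s);W=int((y1-y0)*s)
    im=np.zeros((H,W,3),np.uint8);hm=np.full((H,W),-1.)
    ok=(z>0)&(P[...,2]<zmax)&(P[...,0]>x0)&(P[...,0]<x1)&(P[...,1]>y0)&(P[...,1]<y1)
    Q=P[ok];c=p[ok];o=np.argsort(Q[:,2])
    Q=Q[o];c=c[o]
    r=np.clip(((x1-Q[:,0])*s).astype(int),0,H-1);k=np.clip(((y1-Q[:,1])*s).astype(int),0,W-1)
    im[r,k]=c[:,::-1];hm[r,k]=Q[:,2]
    return im,hm
E
python3 - <<'E'
from h import *;import pickle
d=pickle.load(open("d0.pkl","rb"))
p,z,m=d["scene"];P=cloud(p,z,m)
im,hm=topdown(P,p,z,0.1,0.9,-0.5,0.5,s=700)
im=cv2.dilate(im,np.ones((3,3)))
for i in range(1,10):
    cv2.line(im,(0,int((0.9-i*.1)*700)),(700,int((0.9-i*.1)*700)),(255,255,255) if i==5 else (120,120,120),1)
    cv2.line(im,(int((0.5-(i*.1-.5))*700),0),(int((0.5-(i*.1-.5))*700),560),(255,255,255) if i==5 else (120,120,120),1)
cv2.imwrite("pics/top0.png",im)
for n,(u,v) in dict(slide=(258,294),case=(269,265),eyep=(425,203),sq=(425,215),tin=(418,237),tslide=(355,210),ttin=(312,242),tsq=(385,270),tob=(203,337),tey=(270,379),bench=(300,300),glass=(372,130),bowl=(410,150),cap=(265,328),cork=(321,278),petri=(335,322),er=(364,238)).items(): print(n,P[v,u].round(4))
E
```

```text
slide [ 0.4849 -0.134   0.0243]
case [ 0.4694 -0.0807  0.0532]
eyep [0.6331 0.2578 0.0941]
sq [0.6394 0.2543 0.0674]
tin [0.6403 0.234  0.0202]
tslide [0.4636 0.2654 0.0057]
ttin [0.4567 0.0899 0.006 ]
tsq [0.6308 0.1021 0.0058]
tob [ 0.4661 -0.264   0.0049]
tey [ 0.6161 -0.2639  0.0055]
bench [ 0.5434 -0.0778  0.002 ]
glass [0.3412 0.5534 0.0828]
bowl [0.4526 0.5766 0.045 ]
cap [ 0.5407 -0.1826  0.0083]
cork [ 0.546  -0.0096  0.0135]
petri [ 0.6284 -0.0867  0.0022]
er [0.5446 0.1654 0.0135]
```

View pics/top0.png

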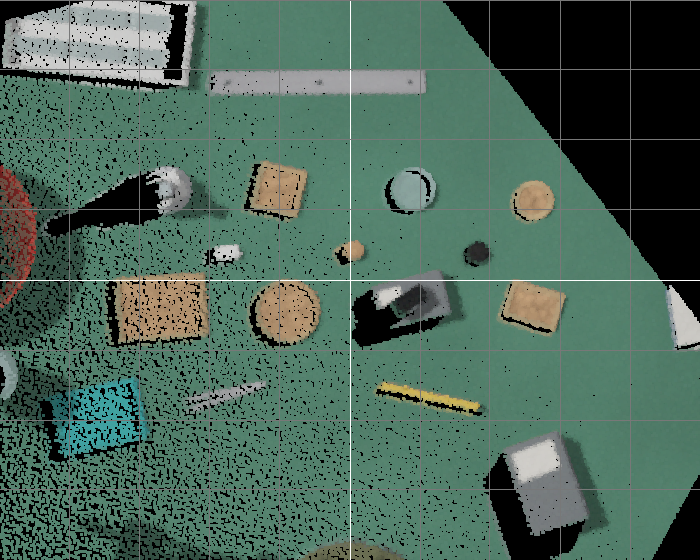

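```bash
cat > fit.py <<'E'
from h import *;import pickle,sys
from scipy.optimize import least_squares
def circ(Q):
    h=cv2.convexHull(Q[:,:2].astype(np.float32)*1000)[:,0]
    r=least_squares(lambda q:np.hypot(h[:,0]-q[0],h[:,1]-q[1])-q[2],[*h.mean(0),30],loss="soft_l1")
    return r.x.round(1)
def rect(Q):
    (cx,cy),(w,h),a=cv2.minAreaRect(Q[:,:2].astype(np.float32)*1000)
    if w>h: w,h,a=h,w,a+90   # h long; its direction angle a+90
    return dict(c=(round(cx,1),round(cy,1)),short=round(w,1),long=round(h,1),yaw_x_short=round((a+90)%180-90,1))
def clean(P,mask,z):
    mask=mask.astype(np.uint8)
    n,l,s,_=cv2.connectedComponentsWithStats(mask)
    if n<2: return np.zeros((0,3))
    k=1+np.argmax(s[1:,4]); return P[l==k]
E
python3 - <<'E'
from fit import *
d=pickle.load(open("d0.pkl","rb"))
for cam in ("scene","side","wrist"):
    p,z,m=d[cam];P=cloud(p,z,m);hsv=cv2.cvtColor(p,cv2.COLOR_RGB2HSV)
    X,Y,Z=P[...,0],P[...,1],P[...,2]
    def near(x,y,r): return (np.hypot(X-x,Y-y)<r)&(z>0)
    b=(hsv[...,0]>60)&(hsv[...,0]<90)&(hsv[...,1]>80)&near(.5,.1,.4)&(abs(Z)<.02)
    print(cam,"bench z",np.median(Z[b]) if b.any() else None)
    wood=(hsv[...,0]<25)&(hsv[...,1]>60)&(hsv[...,2]>90)&(Z<0.02)
    for n,x,y,r,f in (("tslide",.46,.27,.1,rect),("ttin",.455,.09,.07,circ),("tsq",.63,.105,.06,rect),("tob",.465,-.264,.06,rect),("tey",.615,-.264,.05,circ)):
        Q=clean(P,near(x,y,r)&wood,z)
        if len(Q)>30: print(n,len(Q),f(Q),np.median(Q[:,2]).round(4))
    gray=(hsv[...,1]<60)
    for n,x,y,r,z0,z1,f in (("slide",.475,-.085,.09,.025,.036,rect),("case",.475,-.085,.07,.048,.06,rect),("tin",.63,.25,.06,.026,.036,circ),("sq",.63,.25,.06,.05,.06,rect),("eyetop",.63,.25,.05,.088,.102,circ),("eyebase",.63,.25,.05,.058,.072,circ),("eyeall",.63,.25,.05,.058,.102,circ),("decoy",.23,-.28,.1,.026,.08,rect)):
        Q=clean(P,near(x,y,r)&(Z>z0)&(Z<z1),z)
        if len(Q)>10: print(n,len(Q),f(Q),np.median(Q[:,2]).round(4),Q[:,:2].min(0).round(4),Q[:,:2].max(0).round(4))
E
python3 - <<'E'
import cv2
a=cv2.imread("pics/scene0.png")
cv2.imwrite("pics/crop0.png",cv2.hconcat([cv2.resize(a[240:320,220:320],(400,320),interpolation=2),cv2.resize(a[180:260,370:470],(400,320),interpolation=2)]))
E
```

```text
scene bench z 0.000433366850236816
tslide 1061 {'c': (462.1, 268.3), 'short': 90.5, 'long': 129.8, 'yaw_x_short': 4.8} 0.0054
ttin 789 [456.   87.8  44.6] 0.0054
tsq 727 {'c': (630.3, 100.2), 'short': 67.7, 'long': 68.1, 'yaw_x_short': -12.8} 0.0059
tob 1050 {'c': (465.3, -260.6), 'short': 57.2, 'long': 81.0, 'yaw_x_short': -17.1} 0.0053
tey 740 [ 613.9 -263.7   26.6] 0.0057
slide 821 {'c': (471.1, -86.8), 'short': 65.1, 'long': 103.8, 'yaw_x_short': 14.2} 0.0307 [ 0.4321 -0.1431] [ 0.5139 -0.0326]
case 279 {'c': (470.4, -85.6), 'short': 28.0, 'long': 53.9, 'yaw_x_short': 32.9} 0.0544 [ 0.4472 -0.1128] [ 0.495  -0.0565]
tin 194 [628.4 262.2  32.5] 0.0307 [0.5952 0.2283] [0.6608 0.2899]
sq 155 {'c': (630.5, 260.5), 'short': 40.9, 'long': 44.4, 'yaw_x_short': 25.9} 0.0543 [0.6033 0.2348] [0.6564 0.2887]
eyetop 77 [629.6 263.5  12.1] 0.0953 [0.6176 0.2492] [0.6402 0.2767]
eyebase 87 [629.9 262.1  14.7] 0.0666 [0.6155 0.2464] [0.6442 0.2745]
eyeall 235 [629.8 262.3  14.8] 0.078 [0.6155 0.2464] [0.6442 0.2767]
decoy 2275 {'c': (210.1, -280.0), 'short': 88.0, 'long': 134.8, 'yaw_x_short': 
[... 548 characters left out ...]
 33.0} 0.0538 [ 0.4439 -0.1107] [ 0.4775 -0.0493]
tin 157 [624.9 267.1  33.3] 0.0305 [0.5906 0.2345] [0.6568 0.2985]
sq 107 {'c': (627.7, 264.0), 'short': 43.6, 'long': 45.3, 'yaw_x_short': 28.7} 0.0544 [0.6007 0.2354] [0.649  0.2907]
eyetop 58 [627.  267.2  11.8] 0.0955 [0.6153 0.2562] [0.6388 0.2781]
eyebase 68 [626.9 267.   15.4] 0.0672 [0.6114 0.2486] [0.64   0.2832]
eyeall 171 [626.2 267.7  14.9] 0.0769 [0.6114 0.2486] [0.64   0.2832]
decoy 379 {'c': (226.4, -269.8), 'short': 88.2, 'long': 93.8, 'yaw_x_short': 19.3} 0.0394 [ 0.1703 -0.3138] [ 0.2826 -0.2128]
wrist bench z -0.00023633728594185666
tslide 3343 {'c': (453.0, 271.8), 'short': 80.1, 'long': 151.5, 'yaw_x_short': -19.0} 0.0041
```

View pics/crop0.png

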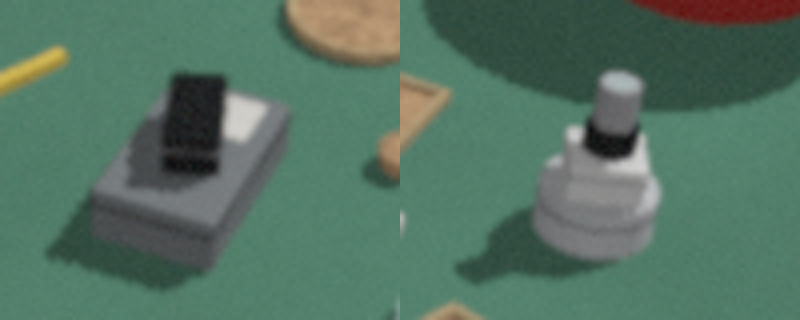

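```bash
cat >> h.py <<'E'
def rot(e):
    from scipy.spatial.transform import Rotation as R
    return R.from_euler("xyz",e).as_matrix()
E
python3 - <<'E'
from h import *
from station import ctrl
o=ctrl.get_obs();R=rot(o["eef_rot"]);print(R.round(3))
print(np.degrees(np.arctan2(R[1,1],R[0,1])))
m=ctrl.camera_model("wrist");E=m["extrinsics"]
print(R.T@(E[:3,3]-o["ee_pos"]), (R.T@E[:3,:3]).round(3))
E
```

```text
[[-0.     0.372  0.928]
 [-0.001  0.928 -0.372]
 [-1.    -0.001 -0.   ]]
68.18420730774838
[-0.17921697  0.00071608 -0.08458023] [[-0.001 -0.288  0.958]
 [ 1.    -0.     0.001]
 [ 0.     0.958  0.288]]
```

Call:
jog_arm(
  rows=[0.03,-0.025,0.012,0,0,0,0,0.03,-0.025,0.012,0,0,0,0,0.03,-0.025,0.012,0,0,0,0,0.03,-0.025,0.012,0,0,0,0,0.03,-0.025,0.012,0,0,0,0,0.03,-0.025,0.012,0,0,0,0,0.03,-0.025,0.012,0,0,0,0,0.03,-0.025,0.012,0,0,0,0],
)

```text
time_s: 0.82
ee_pos: [0.4455, 0.309, 0.302]
eef_rot: [-2.343, 1.571, -2.723]
force: [-1.2, 1.3, -0.1]
grip_width: 0.0941
```

Call:
jog_arm(
  rows=[0.03,-0.025,0,0,0,0,0,0.03,-0.025,0,0,0,0,0,0.03,-0.025,0,0,0,0,0,0.03,-0.02,0,0,0,0,0,0,0,0,0,0,0,0,0,0,0,0,0,0,0,0,0,0,0,0,0,0],
)

```text
time_s: 1.4
ee_pos: [0.5641, 0.2158, 0.3011]
eef_rot: [-2.685, 1.57, -3.066]
force: [-0.2, 1.1, -0.7]
grip_width: 0.0938
```

```bash
cat > look.py <<'E'
from fit import *
from station import ctrl
import sys
name=sys.argv[1]; cams=sys.argv[2].split(",") if len(sys.argv)>2 else ["wrist"]
o=ctrl.get_obs();R=rot(o["eef_rot"])
print(round(o["time_s"],2),o["ee_pos"].round(4),"jaw",np.degrees(np.arctan2(R[1,1],R[0,1])).round(2),"down",R[:,0].round(3),"F",o["force"].round(1),"w",round(o["grip_width"],4),"q",o["qpos"].round(2))
d={}
for c in cams:
    m=ctrl.camera_model(c);p,z=ctrl.camera(c);d[c]=(p,z,m)
    cv2.imwrite(f"pics/{name}_{c}.png",p[:,:,::-1])
pickle.dump(d,open(f"{name}.pkl","wb"))
E
python3 look.py v1
```

```text
1.4 [0.5641 0.2158 0.3011] jaw 68.17 down [-0.001 -0.    -1.   ] F [-0.2  1.1 -0.7] w 0.0938 q [ 0.3   0.38  1.2   0.    1.56 -0.89]
```

View pics/v1_wrist.png

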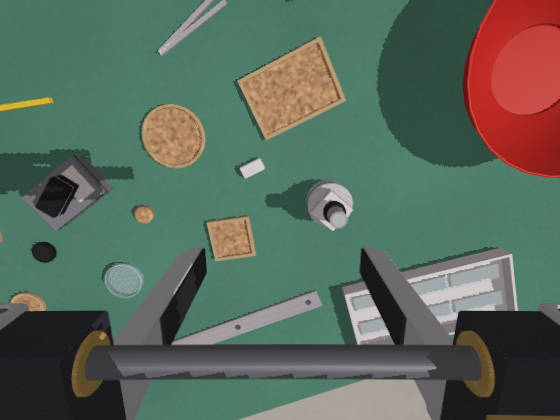

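The wrist view shows the tin pile at (330,205), trays at (290,88), (173,135), (231,238), and the slide pile at (66,192).

```bash
cat > fitall.py <<'E'
from fit import *
name=sys.argv[1]
d=pickle.load(open(name+".pkl","rb"))
for cam in d:
    p,z,m=d[cam];P=cloud(p,z,m);hsv=cv2.cvtColor(p,cv2.COLOR_RGB2HSV)
    X,Y,Z=P[...,0],P[...,1],P[...,2]
    def near(x,y,r): return (np.hypot(X-x,Y-y)<r)&(z>0)
    wood=(hsv[...,0]<25)&(hsv[...,1]>60)&(hsv[...,2]>90)&(Z<0.02)&(Z>0.001)
    for n,x,y,r,f in (("tslide",.46,.27,.1,rect),("ttin",.455,.09,.07,circ),("tsq",.63,.105,.06,rect),("tob",.465,-.264,.06,rect),("tey",.615,-.264,.05,circ)):
        Q=clean(P,near(x,y,r)&wood,z)
        if len(Q)>30: print(n,len(Q),f(Q),np.median(Q[:,2]).round(4))
    for n,x,y,r,z0,z1,f in (("slide",.475,-.085,.09,.025,.036,rect),("case",.475,-.085,.07,.048,.06,rect),("tin",.63,.25,.06,.026,.036,circ),("sq",.63,.25,.06,.05,.06,rect),("eyetop",.63,.25,.05,.088,.102,circ),("eyebase",.63,.25,.05,.058,.072,circ)):
        Q=clean(P,near(x,y,r)&(Z>z0)&(Z<z1),z)
        if len(Q)>10: print(n,len(Q),f(Q),np.median(Q[:,2]).round(4))
E
python3 fitall.py v1
```

```text
tslide 6130 {'c': (458.9, 271.9), 'short': 89.3, 'long': 125.3, 'yaw_x_short': 3.9} 0.0045
ttin 3172 [454.4  91.8  44.6] 0.0043
tsq 1688 {'c': (628.5, 103.4), 'short': 66.3, 'long': 66.6, 'yaw_x_short': 76.8} 0.0048
tey 419 [ 611.1 -257.8   25.1] 0.0045
slide 2105 {'c': (470.2, -83.9), 'short': 65.3, 'long': 101.5, 'yaw_x_short': 13.7} 0.0298
case 881 {'c': (469.3, -81.8), 'short': 29.0, 'long': 53.8, 'yaw_x_short': 33.5} 0.0535
tin 564 [627.1 265.   32.5] 0.0301
sq 450 {'c': (628.6, 263.2), 'short': 42.1, 'long': 42.1, 'yaw_x_short': 28.4} 0.0541
eyetop 268 [628.1 265.8  11.1] 0.096
eyebase 165 [627.9 265.8  14.9] 0.0695
```

Call:
jog_arm(
  rows=[0.016,0.0125,-0.02,0,0,0,0,0.016,0.0125,-0.02,0,0,0,0,0.016,0.0125,-0.02,0,0,0,0,0.0157,0.0126,-0.02,0,0,0,0,0,0,-0.02,0,0,0,0,0,0,-0.02,0,0,0,0,0,0,0,0,0,0,0,0,0,0,0,0,0,0],
)

```text
time_s: 2.12
ee_pos: [0.6272, 0.2665, 0.1816]
eef_rot: [-2.456, 1.57, -2.836]
force: [-0.9, -0.1, -0.1]
grip_width: 0.0941
```

```bash
python3 look.py v2; python3 fitall.py v2
```

```text
2.12 [0.6272 0.2665 0.1816] jaw 68.26 down [-0.001 -0.    -1.   ] F [-0.9 -0.1 -0.1] w 0.0941 q [ 0.35  0.62  1.12  0.    1.41 -0.84]
tslide 10864 {'c': (458.8, 270.8), 'short': 90.3, 'long': 125.4, 'yaw_x_short': 3.8} 0.0045
ttin 6533 [454.5  91.8  44.9] 0.0044
tsq 2875 {'c': (628.4, 103.6), 'short': 66.3, 'long': 67.5, 'yaw_x_short': -13.6} 0.0045
tin 1035 [627.1 265.3  32.5] 0.03
sq 757 {'c': (628.8, 263.5), 'short': 41.9, 'long': 42.2, 'yaw_x_short': 28.0} 0.0539
eyetop 553 [628.3 266.1  11.3] 0.0961
eyebase 301 [628.  266.2  15. ] 0.0695
```

View pics/v2_wrist.png

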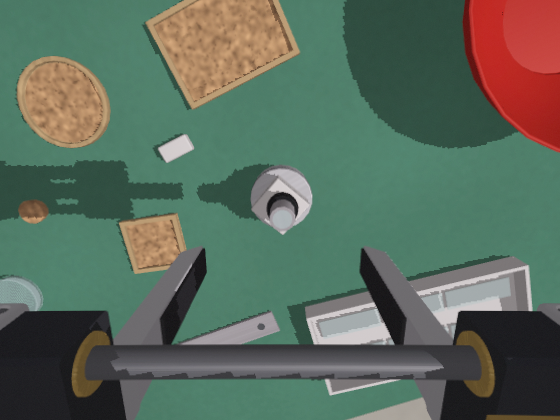

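Call:
jog_arm(
  rows=[0.0005,0.0003,-0.03,0,0,0,0.2,0,0,-0.03,0,0,0,0.4,0,0,-0.025,0,0,0,0.45,0,0,-0.015,0,0,0,0.5,0,0,-0.008,0,0,0,0.55,0,0,0,0,0,0,0.6,0,0,0,0,0,0,0.65,0,0,0,0,0,0,0.68],
  squeeze=15,
)

```text
time_s: 2.83
ee_pos: [0.6295, 0.2664, 0.0758]
eef_rot: [0.73, 1.568, 0.349]
force: [-0.1, -0.5, 0.5]
grip_width: 0.0441
```

```bash
python3 look.py v3 wrist,scene
```

```text
2.83 [0.6295 0.2664 0.0758] jaw 68.19 down [ 0.003  0.001 -1.   ] F [-0.1 -0.5  0.5] w 0.0441 q [ 0.35  0.71  1.22  0.    1.21 -0.84]
```

View pics/v3_wrist.png

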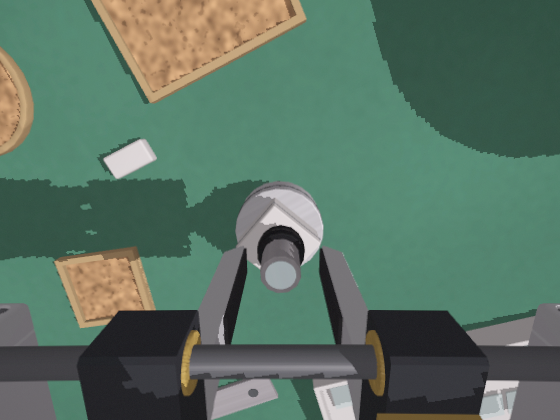

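The eyepiece (280,270) is centred between the pads (about 232 and 330). I'll close now.

Call:
jog_arm(
  rows=[-0.0008,0,-0.002,0,0,0,0.7,0,0,0,0,0,0,0.74,0,0,0,0,0,0,0.78,0,0,0,0,0,0,0.82,0,0,0,0,0,0,0.9,0,0,0,0,0,0,1,0,0,0,0,0,0,1,0,0,0,0,0,0,1],
  squeeze=15,
)

```text
time_s: 3.6
ee_pos: [0.6278, 0.266, 0.0716]
eef_rot: [1.11, 1.571, 0.729]
force: [-1.2, 0.4, 1.0]
grip_width: 0.0227
```

Call:
jog_arm(
  rows=[0,0,0,0,0,0,1,0,0,0,0,0,0,1,0,0,0.005,0,0,0,1,0,0,0.015,0,0,0,1,0,0,0.02,0,0,0,1,0,0,0.02,0,0,0,1,0,0,0.01,0,0,0,1,0,0,0,0,0,0,1],
)

```text
time_s: 4.27
ee_pos: [0.6287, 0.2663, 0.1441]
eef_rot: [0.724, 1.567, 0.343]
force: [1.0, -0.0, -0.7]
grip_width: 0.0228
```

```bash
python3 look.py v4 wrist,scene; python3 fitall.py v4|grep -v wood; python3 - <<'E'
import cv2
a=cv2.imread("pics/v4_scene.png")
cv2.imwrite("pics/v4c.png",cv2.hconcat([cv2.resize(a[120:260,350:490],(400,400)),cv2.resize(cv2.imread("pics/v4_wrist.png")[130:330,180:380],(400,400))]))
E
```

```text
4.27 [0.6287 0.2663 0.1441] jaw 68.18 down [ 0.004  0.001 -1.   ] F [ 1.  -0.  -0.7] w 0.0228 q [ 0.35  0.65  1.16 -0.    1.33 -0.84]
tslide 11801 {'c': (460.0, 270.7), 'short': 88.3, 'long': 125.6, 'yaw_x_short': 3.8} 0.0045
ttin 7420 [454.9  92.4  44.5] 0.0044
tsq 3780 {'c': (628.2, 103.5), 'short': 66.3, 'long': 67.8, 'yaw_x_short': -13.4} 0.0046
tin 1275 [627.  265.5  32.5] 0.03
sq 1891 {'c': (628.7, 263.7), 'short': 41.9, 'long': 42.0, 'yaw_x_short': -62.0} 0.054
tslide 1052 {'c': (461.1, 268.4), 'short': 90.7, 'long': 129.0, 'yaw_x_short': 3.5} 0.0053
ttin 790 [456.   87.9  44.2] 0.0053
tsq 731 {'c': (629.4, 100.7), 'short': 68.3, 'long': 69.6, 'yaw_x_short': 76.7} 0.0057
tob 1034 {'c': (464.4, -263.4), 'short': 54.3, 'long': 76.4, 'yaw_x_short': -17.1} 0.0052
tey 736 [ 614.  -263.8   26.5] 0.0058
slide 820 {'c': (471.3, -88.2), 'short': 65.3, 'long': 102.3, 'yaw_x_short': 14.7} 0.0307
case 277 {'c': (470.1, -85.1), 'short': 28.3, 'long': 55.3, 'yaw_x_short': 32.7} 0.0546
tin 206 [628.5 261.9  32.7] 0.0306
sq 226 {'c': (629.5, 261.9), 'short': 40.8, 'long': 49.7, 'yaw_x_short': 27.3} 0.0542
```

View pics/v4c.png

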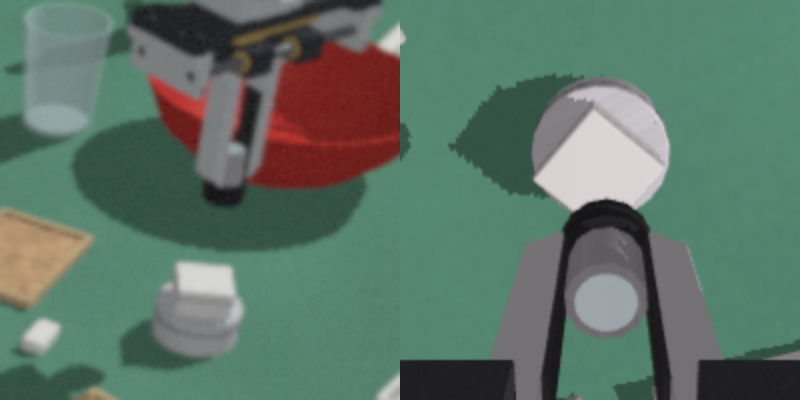

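Call:
jog_arm(
  rows=[0,-0.015,0.005,0,0,0,1,-0.001,-0.03,0.005,0,0,0,1,-0.001,-0.035,0,0,0,0,1,-0.001,-0.035,0,0,0,0,1,-0.001,-0.035,0,0,0,0,1,-0.001,-0.035,0,0,0,0,1,-0.001,-0.035,0,0,0,0,1,-0.001,-0.035,0,0,0,0,1],
)

```text
time_s: 5.03
ee_pos: [0.6198, 0.0085, 0.1505]
eef_rot: [-2.737, 1.569, -3.118]
force: [0.2, 0.1, -0.2]
grip_width: 0.0224
```

Call:
jog_arm(
  rows=[-0.001,-0.035,0,0,0,0,1,-0.001,-0.035,0,0,0,0,1,-0.001,-0.035,0,0,0,0,1,-0.001,-0.035,0,0,0,0,1,-0.001,-0.035,0,0,0,0,1,-0.001,-0.025,0,0,0,0,1,0,-0.015,0,0,0,0,1,0,0,0,0,0,0,1],
)

```text
time_s: 5.7
ee_pos: [0.6138, -0.207, 0.1504]
eef_rot: [-2.893, 1.569, 3.006]
force: [0.0, -0.1, -1.0]
grip_width: 0.0229
```

```bash
python3 look.py v5; python3 fitall.py v5
```

```text
5.7 [ 0.6138 -0.207   0.1504] jaw 68.0 down [-0.001  0.    -1.   ] F [ 0.  -0.1 -1. ] w 0.0229 q [-0.38  0.56  1.28 -0.    1.3  -1.57]
tsq 245 {'c': (624.6, 70.5), 'short': 2.8, 'long': 56.4, 'yaw_x_short': 77.0} 0.0038
tob 5160 {'c': (463.1, -261.2), 'short': 52.3, 'long': 77.1, 'yaw_x_short': -16.9} 0.0047
tey 1934 [ 612.7 -261.    26.4] 0.0048
slide 3786 {'c': (495.8, -100.7), 'short': 49.5, 'long': 106.2, 'yaw_x_short': -21.7} 0.03
case 632 {'c': (485.2, -99.6), 'short': 15.2, 'long': 31.9, 'yaw_x_short': -24.3} 0.0537
```

View pics/v5_wrist.png

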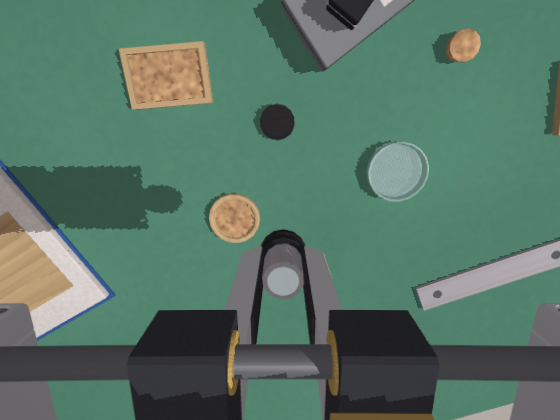

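Call:
jog_arm(
  rows=[0,-0.015,0,0,0,0,1,-0.001,-0.025,0,0,0,0,1,0,-0.014,-0.02,0,0,0,1,0,0,-0.03,0,0,0,1,0,0,-0.03,0,0,0,1,0,0,-0.025,0,0,0,1,0,0,-0.013,0,0,0,1,0,0,0,0,0,0,1],
)

```text
time_s: 6.42
ee_pos: [0.6126, -0.2567, 0.0303]
eef_rot: [3.067, 1.566, 2.687]
force: [-1.5, -0.3, -0.4]
grip_width: 0.0228
```

```bash
python3 look.py v6 wrist,scene; python3 fitall.py v6 | grep tey;python3 - <<'E'
import cv2
a=cv2.imread("pics/v6_scene.png")
cv2.imwrite("pics/v6c.png",cv2.hconcat([cv2.resize(a[280:420,200:340],(400,400)),cv2.resize(cv2.imread("pics/v6_wrist.png")[130:330,180:380],(400,400))]))
E
```

```text
6.42 [ 0.6126 -0.2567  0.0303] jaw 68.25 down [-0.005  0.002 -1.   ] F [-1.5 -0.3 -0.4] w 0.0228 q [-0.45  0.73  1.31  0.    1.11 -1.64]
tey 1819 [ 612.3 -261.4   26.3] 0.0053
tey 499 [ 614.4 -264.1   26.3] 0.0059
```

View pics/v6c.png

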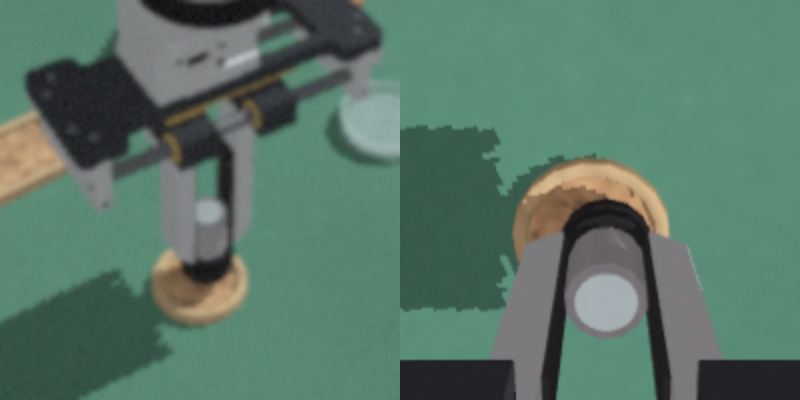

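Call:
jog_arm(
  rows=[0,-0.0045,0,0,0,0,1,0,0,-0.003,0,0,0,1,0,0,-0.003,0,0,0,1,0,0,-0.001,0,0,0,1,0,0,0,0,0,0,1],
)

```text
time_s: 6.93
ee_pos: [0.6137, -0.2625, 0.0263]
eef_rot: [3.061, 1.571, 2.68]
force: [-0.3, -0.4, -0.5]
grip_width: 0.0226
```

```bash
python3 look.py v7
```

```text
6.93 [ 0.6137 -0.2625  0.0263] jaw 68.18 down [-0.  0. -1.] F [-0.3 -0.4 -0.5] w 0.0226 q [-0.46  0.74  1.3   0.    1.1  -1.65]
```

Call:
jog_arm(
  rows=[0,0.0006,-0.0015,0,0,0,1,0,0,-0.0015,0,0,0,1,0,0,-0.001,0,0,0,1,0,0,0,0,0,0,1,0,0,0,0,0,0,1],
)

```text
time_s: 7.4
ee_pos: [0.6138, -0.2619, 0.0223]
eef_rot: [2.922, 1.571, 2.541]
force: [-0.3, 0.2, -1.8]
grip_width: 0.0227
```

```bash
python3 look.py v8
```

```text
7.4 [ 0.6138 -0.2619  0.0223] jaw 68.18 down [-0.  0. -1.] F [-0.3  0.2 -1.8] w 0.0227 q [-0.46  0.74  1.3   0.    1.1  -1.65]
```

Call:
jog_arm(
  rows=[0,0,-0.0005,0,0,0,1,0,0,-0.0005,0,0,0,1,0,0,0,0,0,0,1,0,0,0,0,0,0,1],
)

```text
time_s: 7.78
ee_pos: [0.6139, -0.262, 0.0216]
eef_rot: [-0.107, 1.571, -0.488]
force: [0.5, -1.0, -0.2]
grip_width: 0.0224
```

```bash
python3 look.py v9
```

```text
7.78 [ 0.6139 -0.262   0.0216] jaw 68.18 down [ 0. -0. -1.] F [ 0.5 -1.  -0.2] w 0.0224 q [-0.46  0.74  1.3  -0.    1.1  -1.65]
```

Call:
jog_arm(
  rows=[0,0,-0.0005,0,0,0,1,0,0,-0.0005,0,0,0,1,0,0,0,0,0,0,1,0,0,0,0,0,0,1],
)

```text
time_s: 8.17
ee_pos: [0.614, -0.262, 0.0215]
eef_rot: [-0.148, 1.57, -0.529]
force: [-4.2, 1.2, 9.8]
grip_width: 0.0229
```

Call:
jog_arm(
  rows=[0,0,0,0,0,0,1],
)

```text
time_s: 8.25
ee_pos: [0.614, -0.262, 0.0215]
eef_rot: [-0.109, 1.57, -0.49]
force: [-2.6, 1.3, 9.7]
grip_width: 0.0226
```

Call:
jog_arm(
  rows=[0,0,0.0006,0,0,0,1,0,0,0,0,0,0,0.74,0,0,0,0,0,0,0.7,0,0,0,0,0,0,0.65,0,0,0,0,0,0,0.6,0,0,0,0,0,0,0.5,0,0,0,0,0,0,0.5,0,0,0,0,0,0,0.5],
)

```text
time_s: 8.92
ee_pos: [0.6138, -0.2619, 0.021]
eef_rot: [2.995, 1.571, 2.614]
force: [0.2, 0.7, -0.3]
grip_width: 0.047
```

Call:
jog_arm(
  rows=[0,0,0.01,0,0,0,0.5,0,0,0.03,0,0,0,0.5,0,0,0.035,0,0,0,0.5,0,0,0.035,0,0,0,0.3,0,0.02,0.02,0,0,0,0,0,0.035,0,0,0,0,0,0,0.035,0,0,0,0,0,0,0.035,0,0,0,0,0],
)

```text
time_s: 9.58
ee_pos: [0.6136, -0.1357, 0.1524]
eef_rot: [0.126, 1.569, -0.256]
force: [1.5, 0.3, 0.0]
grip_width: 0.0766
```

```bash
python3 look.py v10 wrist,scene; python3 - <<'E'
import cv2
a=cv2.imread("pics/v10_scene.png")
cv2.imwrite("pics/v10c.png",cv2.hconcat([cv2.resize(a[280:420,200:340],(400,400)),cv2.resize(cv2.imread("pics/v10_wrist.png"),(533,400))]))
E
```

```text
9.58 [ 0.6136 -0.1357  0.1524] jaw 68.14 down [ 0.001 -0.    -1.   ] F [1.5 0.3 0. ] w 0.0766 q [-0.28  0.52  1.34  0.    1.28 -1.47]
```

View pics/v10c.png

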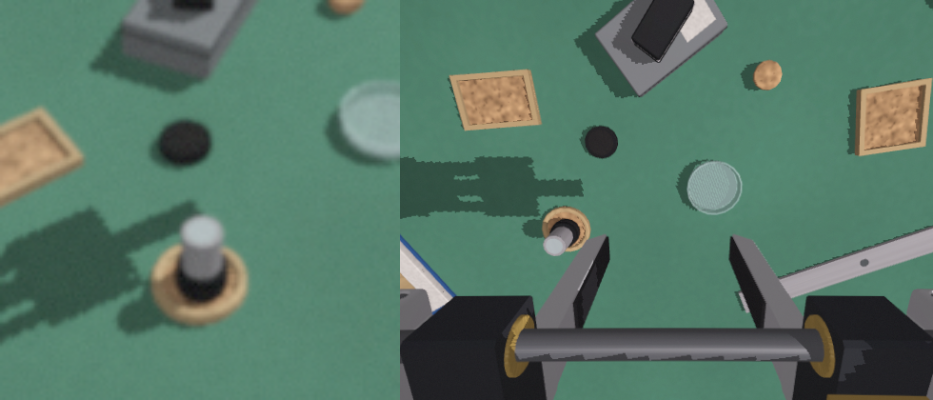

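Call:
jog_arm(
  rows=[-0.02,0.009,0.01,0,0,-7,0,-0.024,0.009,0.01,0,0,-7,0,-0.024,0.009,0,0,0,-7,0,-0.024,0.009,0,0,0,-7,0,-0.024,0.009,0,0,0,-7,0,-0.024,0.009,0,0,0,0,0,0,0,0,0,0,0,0,0,0,0,0,0,0,0],
)

```text
time_s: 10.35
ee_pos: [0.4737, -0.0831, 0.1722]
eef_rot: [0.698, 1.569, -0.294]
force: [-0.2, -0.1, -0.5]
grip_width: 0.0942
```

```bash
python3 look.py v11; python3 fitall.py v11
```

```text
10.35 [ 0.4737 -0.0831  0.1722] jaw 33.2 down [ 0.002 -0.001 -1.   ] F [-0.2 -0.1 -0.5] w 0.0942 q [-0.25  0.18  1.75 -0.    1.21 -0.83]
ttin 6892 [454.8  90.3  44.1] 0.0046
tsq 4650 {'c': (629.6, 103.2), 'short': 66.9, 'long': 71.0, 'yaw_x_short': 76.4} 0.0048
tob 1604 {'c': (464.3, -260.9), 'short': 50.1, 'long': 76.3, 'yaw_x_short': -17.0} 0.0044
slide 4139 {'c': (470.3, -85.5), 'short': 64.0, 'long': 99.8, 'yaw_x_short': 14.2} 0.0301
case 1520 {'c': (469.4, -83.1), 'short': 27.7, 'long': 51.8, 'yaw_x_short': 32.4} 0.0539
```

View pics/v11_wrist.png

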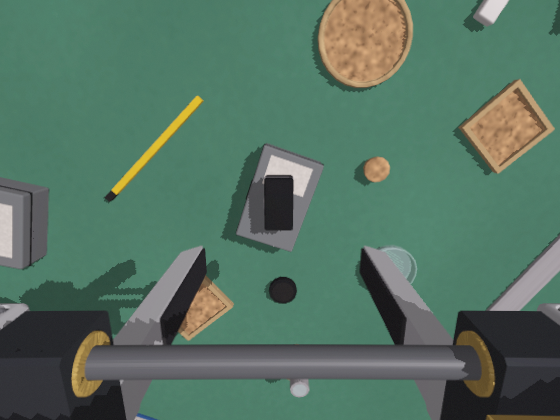

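Call:
jog_arm(
  rows=[-0.004,0,-0.03,0,0,-0.8,0.2,0,0,-0.035,0,0,0,0.4,0,0,-0.03,0,0,0,0.4,0,0,-0.02,0,0,0,0.45,0,0,-0.012,0,0,0,0.5,0,0,0,0,0,0,0.5,0,0,0,0,0,0,0.5,0,0,0,0,0,0,0.55],
)

```text
time_s: 11.07
ee_pos: [0.4707, -0.0833, 0.0449]
eef_rot: [0.74, 1.569, -0.266]
force: [1.2, 0.3, 0.3]
grip_width: 0.0448
```

```bash
python3 look.py v12; python3 fitall.py v12|tail -2
```

```text
11.07 [ 0.4707 -0.0833  0.0449] jaw 32.38 down [ 0.001 -0.    -1.   ] F [1.2 0.3 0.3] w 0.0448 q [-0.25  0.35  1.87 -0.    0.92 -0.82]
slide 7837 {'c': (469.8, -85.5), 'short': 65.0, 'long': 100.3, 'yaw_x_short': 14.1} 0.0301
case 3924 {'c': (469.0, -83.1), 'short': 28.5, 'long': 52.2, 'yaw_x_short': 32.3} 0.0539
```

View pics/v12_wrist.png

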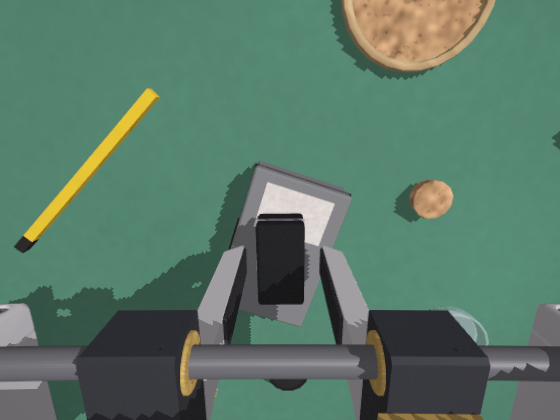

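Call:
jog_arm(
  rows=[-0.001,0,-0.006,0,0,0,0.55,0,0,0,0,0,0,0.6,0,0,0,0,0,0,0.66,0,0,0,0,0,0,0.7,0,0,0,0,0,0,0.8,0,0,0,0,0,0,1,0,0,0,0,0,0,1,0,0,0,0,0,0,1],
  squeeze=15,
)

```text
time_s: 11.78
ee_pos: [0.4689, -0.0829, 0.0383]
eef_rot: [0.757, 1.57, -0.249]
force: [-0.6, 0.1, 2.7]
grip_width: 0.0282
```

Call:
jog_arm(
  rows=[0,0,0,0,0,0,1,0,0,0,0,0,0,1,0,0,0.005,0,0,0,1,0,0,0.015,0,0,0,1,0,0,0.025,0,0,0,1,0,0,0.025,0,0,0,1,0,0,0.01,0,0,0,1,0,0,0,0,0,0,1],
)

```text
time_s: 12.45
ee_pos: [0.4698, -0.0832, 0.12]
eef_rot: [0.755, 1.567, -0.251]
force: [-0.4, -0.7, 0.0]
grip_width: 0.0278
```

```bash
python3 look.py v13; python3 fitall.py v13|grep -E "slide|tob"
```

```text
12.45 [ 0.4698 -0.0832  0.12  ] jaw 32.38 down [ 0.004 -0.001 -1.   ] F [-0.4 -0.7  0. ] w 0.0278 q [-0.25  0.23  1.82  0.    1.09 -0.82]
tob 83 {'c': (451.5, -221.8), 'short': 9.0, 'long': 18.7, 'yaw_x_short': -60.1} 0.0058
slide 5005 {'c': (470.2, -85.1), 'short': 64.1, 'long': 99.2, 'yaw_x_short': 14.2} 0.0301
```

View pics/v13_wrist.png

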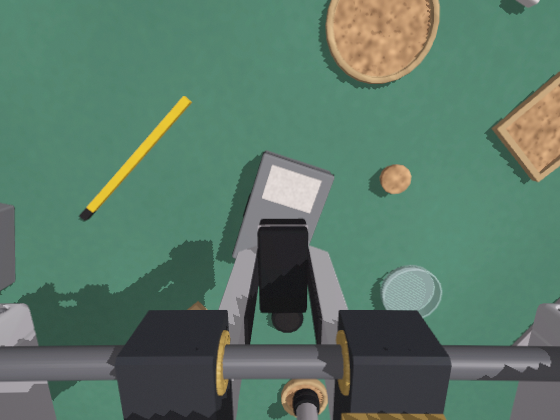

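Call:
jog_arm(
  rows=[-0.001,-0.015,0.005,0,0,-6,1,-0.001,-0.025,0.005,0,0,-6,1,-0.001,-0.03,0,0,0,-6.4,1,-0.001,-0.03,0,0,0,-6.2,1,-0.001,-0.03,0,0,0,-6.2,1,-0.001,-0.025,0,0,0,-6.2,1,-0.0005,-0.015,0,0,0,-6.2,1,0,-0.008,0,0,0,-6.2,1],
)

```text
time_s: 13.17
ee_pos: [0.4613, -0.2625, 0.1258]
eef_rot: [-1.793, 1.568, 2.616]
force: [-0.5, 0.0, -0.8]
grip_width: 0.0279
```

Call:
jog_arm(
  rows=[0,0,0,0,0,0,1,0,0,0,0,0,0,1],
)

```text
time_s: 13.33
ee_pos: [0.4617, -0.2605, 0.1264]
eef_rot: [-1.896, 1.568, 2.522]
force: [-0.2, 0.4, -0.8]
grip_width: 0.028
```

```bash
python3 look.py v14; python3 fitall.py v14|grep -E "slide|tob"
```

```text
13.33 [ 0.4617 -0.2605  0.1264] jaw -16.86 down [-0.002  0.001 -1.   ] F [-0.2  0.4 -0.8] w 0.028 q [-0.58  0.34  1.67  0.    1.14 -0.29]
tob 2816 {'c': (463.0, -261.4), 'short': 51.9, 'long': 75.9, 'yaw_x_short': -17.1} 0.0048
slide 5826 {'c': (474.0, -102.5), 'short': 65.6, 'long': 65.7, 'yaw_x_short': -76.0} 0.03
```

View pics/v14_wrist.png

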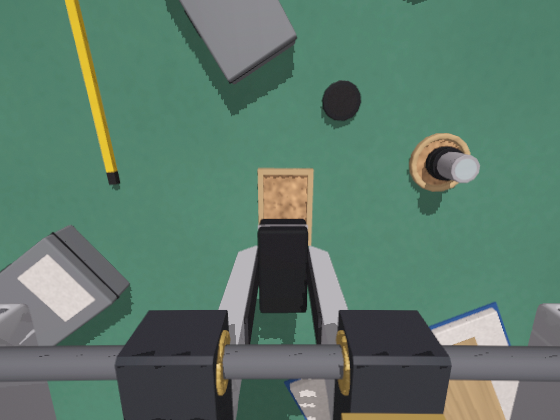

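Call:
jog_arm(
  rows=[0.001,-0.001,-0.03,0,0,0,1,0,0,-0.035,0,0,0,1,0,0,-0.025,0,0,0,1,0,0,-0.012,0,0,0,1,0,0,-0.005,0,0,0,1,0,0,0,0,0,0,1,0,0,0,0,0,0,1,0,0,0,0,0,0,1],
)

```text
time_s: 14.05
ee_pos: [0.4641, -0.2623, 0.0225]
eef_rot: [1.274, 1.568, -0.593]
force: [-0.6, -0.2, -0.3]
grip_width: 0.0276
```

```bash
python3 look.py v15; python3 fitall.py v15|grep -E "tob"
```

```text
14.05 [ 0.4641 -0.2623  0.0225] jaw -16.98 down [ 0.002 -0.001 -1.   ] F [-0.6 -0.2 -0.3] w 0.0276 q [-0.58  0.49  1.73 -0.    0.92 -0.29]
tob 3047 {'c': (468.9, -242.6), 'short': 37.2, 'long': 52.0, 'yaw_x_short': 72.9} 0.0054
```

View pics/v15_wrist.png

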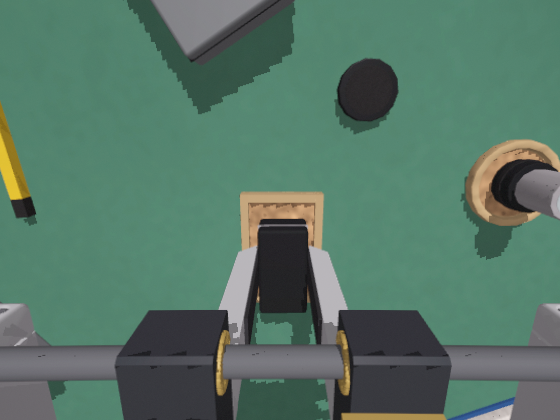

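Call:
jog_arm(
  rows=[-0.0005,0.0005,-0.004,0,0,0,1,0,0,-0.003,0,0,0,1,0,0,-0.001,0,0,0,1,0,0,-0.001,0,0,0,1,0,0,-0.0005,0,0,0,1,0,0,-0.0005,0,0,0,1,0,0,0,0,0,0,1,0,0,0,0,0,0,1],
)

```text
time_s: 14.77
ee_pos: [0.4627, -0.2614, 0.0121]
eef_rot: [-1.555, 1.57, 2.861]
force: [-8.3, 3.5, 17.5]
grip_width: 0.0281
```

Call:
jog_arm(
  rows=[0,0,-0.0005,0,0,0,1,0,0,0,0,0,0,1,0,0,0,0,0,0,1],
)

```text
time_s: 15.02
ee_pos: [0.4627, -0.2614, 0.0118]
eef_rot: [-1.15, 1.57, -3.018]
force: [-8.5, 4.3, 19.8]
grip_width: 0.028
```

Call:
jog_arm(
  rows=[0,0,0.0008,0,0,0,1,0,0,0,0,0,0,0.69,0,0,0,0,0,0,0.66,0,0,0,0,0,0,0.6,0,0,0,0,0,0,0.5,0,0,0,0,0,0,0.5,0,0,0,0,0,0,0.5],
)

```text
time_s: 15.6
ee_pos: [0.4628, -0.2614, 0.0112]
eef_rot: [-1.983, 1.571, 2.432]
force: [-0.1, 0.1, -0.7]
grip_width: 0.047
```

Call:
jog_arm(
  rows=[0,0,0.01,0,0,0,0.5,0,0,0.03,0,0,0,0.5,0,0,0.035,0,0,0,0.5,0,0,0.035,0,0,0,0.3,0,0.02,0.02,0,0,0,0,0,0.035,0,0,0,7,0,0,0.04,0,0,0,7,0,0,0.04,0,0,0,7,0],
)

```text
time_s: 16.27
ee_pos: [0.4625, -0.1252, 0.1424]
eef_rot: [1.172, 1.569, -0.324]
force: [0.1, 0.3, 0.2]
grip_width: 0.0768
```

```bash
python3 look.py v16 wrist,scene; python3 fitall.py v16; python3 - <<'E'
import cv2
a=cv2.imread("pics/v16_scene.png")
cv2.imwrite("pics/v16c.png",cv2.hconcat([cv2.resize(a[280:420,150:290],(400,400)),cv2.resize(cv2.imread("pics/v16_wrist.png"),(533,400))]))
E
```

```text
16.27 [ 0.4625 -0.1252  0.1424] jaw 4.25 down [ 0.001 -0.    -1.   ] F [0.1 0.3 0.2] w 0.0768 q [-0.34  0.21  1.79  0.    1.14 -0.42]
ttin 386 [453.2 103.6  56.2] 0.0076
tsq 58 {'c': (646.7, 65.4), 'short': 2.1, 'long': 13.8, 'yaw_x_short': 86.5} 0.0039
tob 1365 {'c': (463.1, -261.0), 'short': 52.1, 'long': 77.5, 'yaw_x_short': -17.3} 0.0065
tey 203 [ 614.9 -254.5   20.4] 0.0057
slide 7668 {'c': (469.6, -85.3), 'short': 65.0, 'long': 100.5, 'yaw_x_short': 14.2} 0.0301
tslide 1055 {'c': (461.2, 268.6), 'short': 90.6, 'long': 129.2, 'yaw_x_short': 3.5} 0.0053
ttin 784 [455.7  88.1  44.4] 0.0054
tsq 725 {'c': (629.3, 100.6), 'short': 67.3, 'long': 68.8, 'yaw_x_short': 76.8} 0.006
tob 512 {'c': (465.5, -263.4), 'short': 54.5, 'long': 76.8, 'yaw_x_short': -17.8} 0.0066
tey 408 [ 614.  -263.8   26.4] 0.0068
slide 1148 {'c': (471.0, -86.8), 'short': 64.8, 'long': 104.4, 'yaw_x_short': 14.0} 0.0307
tin 199 [629.  261.9  32. ] 0.0304
sq 224 {'c': (629.9, 260.9), 'short': 41.2, 'long': 44.2, 'yaw_x_short': 27.7} 0.0544
```

View pics/v16c.png

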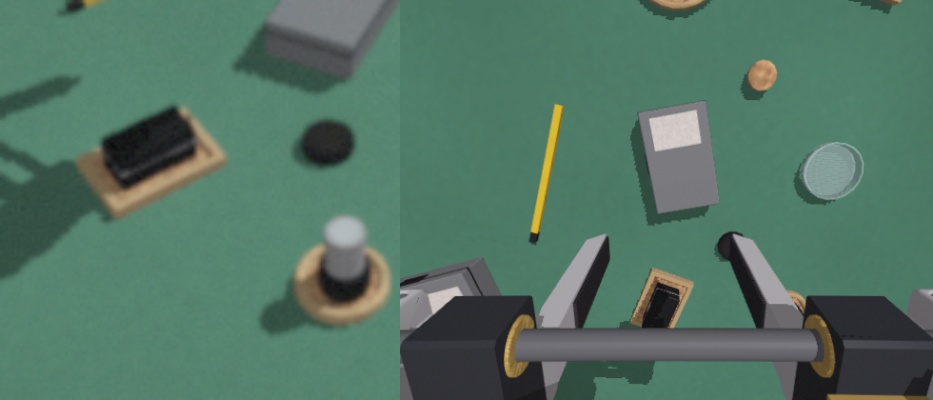

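Call:
jog_arm(
  rows=[0.003,0.015,-0.01,0,0,5,0,0.003,0.015,-0.02,0,0,5,0,0.001,0.01,-0.03,0,0,0,0,0,0,-0.02,0,0,0,0,0,0,0,0,0,0,0,0,0,0,0,0,0,0,0,0,0,0,0,0,0],
)

```text
time_s: 16.95
ee_pos: [0.4706, -0.0871, 0.0629]
eef_rot: [1.024, 1.569, -0.303]
force: [0.4, -0.1, 0.1]
grip_width: 0.0943
```

```bash
python3 look.py v17; python3 fitall.py v17
```

```text
16.95 [ 0.4706 -0.0871  0.0629] jaw 13.93 down [ 0.002 -0.001 -1.   ] F [ 0.4 -0.1  0.1] w 0.0943 q [-0.26  0.32  1.86 -0.    0.96 -0.5 ]
ttin 3549 [454.5  89.9  43.6] 0.0049
tsq 1866 {'c': (609.3, 88.0), 'short': 29.1, 'long': 38.0, 'yaw_x_short': 77.3} 0.0054
tob 625 {'c': (440.8, -265.4), 'short': 13.7, 'long': 54.2, 'yaw_x_short': -15.5} 0.0054
tey 570 [ 611.6 -258.9   25.3] 0.0051
slide 11877 {'c': (469.7, -85.4), 'short': 65.0, 'long': 100.0, 'yaw_x_short': 14.0} 0.03
```

View pics/v17_wrist.png

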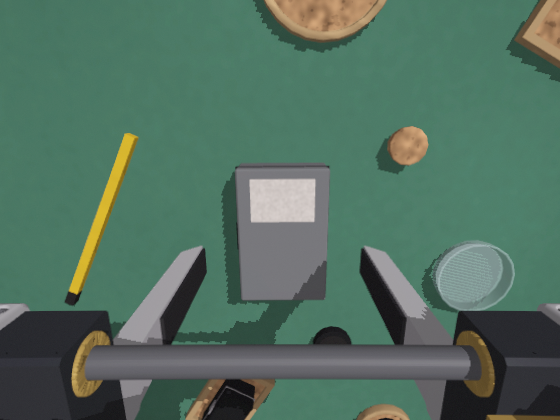

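Call:
jog_arm(
  rows=[-0.0008,0.0015,-0.02,0,0,0,0,0,0,-0.02,0,0,0,0,0,0,-0.01,0,0,0,0.1,0,0,0,0,0,0,0.15,0,0,0,0,0,0,0.2,0,0,0,0,0,0,0.23,0,0,0,0,0,0,0.26,0,0,0,0,0,0,0.3],
  squeeze=30,
)

```text
time_s: 17.67
ee_pos: [0.4695, -0.085, 0.0122]
eef_rot: [1.073, 1.569, -0.253]
force: [0.8, -0.5, -0.3]
grip_width: 0.0667
```

Call:
jog_arm(
  rows=[0,0,0,0,0,0,0.4,0,0,0,0,0,0,0.6,0,0,0,0,0,0,1,0,0,0,0,0,0,1,0,0,0,0,0,0,1],
)

```text
time_s: 18.08
ee_pos: [0.4694, -0.085, 0.012]
eef_rot: [1.028, 1.57, -0.299]
force: [-1.1, -0.8, 7.3]
grip_width: 0.0637
```

```bash
python3 look.py v18
```

```text
18.08 [ 0.4694 -0.085   0.012 ] jaw 13.99 down [ 0.001 -0.    -1.   ] F [-1.1 -0.8  7.3] w 0.0637 q [-0.26  0.41  1.89 -0.    0.84 -0.5 ]
```

Call:
jog_arm(
  rows=[0,0,0.004,0,0,0,1,0,0,0.012,0,0,0,1,0,0,0.025,0,0,0,1,0,0.01,0.03,0,0,0,1,0,0.02,0.02,0,0,0,1,-0.001,0.03,0,0,0,-1.5,1,-0.001,0.033,0,0,0,-2,1,-0.001,0.035,0,0,0,-2,1],
)

```text
time_s: 18.8
ee_pos: [0.4657, 0.0441, 0.1029]
eef_rot: [1.371, 1.57, -0.055]
force: [0.1, -0.6, -2.2]
grip_width: 0.0637
```

Call:
jog_arm(
  rows=[-0.001,0.035,0,0,0,-2,1,-0.001,0.035,0,0,0,-2,1,-0.001,0.035,0,0,0,-0.7,1,-0.001,0.035,0,0,0,0,1,-0.001,0.035,0,0,0,0,1,-0.001,0.025,0,0,0,0,1,-0.001,0.015,0,0,0,0,1,0,0,0,0,0,0,1],
)

```text
time_s: 19.47
ee_pos: [0.4583, 0.2605, 0.1023]
eef_rot: [-2.024, 1.57, 2.758]
force: [0.2, -0.7, -1.9]
grip_width: 0.064
```

```bash
python3 look.py v19; python3 fitall.py v19; python3 - <<'E'
from fit import *
p,z,m=pickle.load(open("v19.pkl","rb"))["wrist"];P=cloud(p,z,m)
from station import ctrl
q=P[230:255,283];print(q.round(4))
E
```

```text
19.47 [0.4583 0.2605 0.1023] jaw 3.94 down [-0.  0. -1.] F [ 0.2 -0.7 -1.9] w 0.064 q [0.45 0.36 1.7  0.   1.08 0.38]
tslide 4949 {'c': (456.8, 313.4), 'short': 40.2, 'long': 87.9, 'yaw_x_short': -86.1} 0.0046
ttin 1414 [454.2  90.3  43.1] 0.0046
tin 1988 [626.4 265.7  32.7] 0.0299
sq 3068 {'c': (628.6, 263.7), 'short': 42.7, 'long': 43.0, 'yaw_x_short': 27.8} 0.0538
[[0.4568 0.2871 0.1201]
 [0.4569 0.2867 0.1203]
 [0.4569 0.2863 0.1209]
 [0.4569 0.2856 0.1206]
 [0.457  0.2852 0.121 ]
 [0.457  0.2849 0.1217]
 [0.457  0.2841 0.121 ]
 [0.4571 0.2834 0.1207]
 [0.4571 0.2826 0.1201]
 [0.4572 0.2824 0.121 ]
 [0.4572 0.2816 0.1204]
 [0.4572 0.2814 0.1215]
 [0.4573 0.2806 0.1208]
 [0.4573 0.2801 0.1211]
 [0.4574 0.2793 0.1205]
 [0.4574 0.279  0.1211]
 [0.4574 0.2786 0.1215]
 [0.4575 0.2777 0.1209]
 [0.4575 0.2768 0.12  ]
 [0.4576 0.2764 0.1204]
 [0.4576 0.2758 0.1204]
 [0.4577 0.2751 0.1202]
 [0.4577 0.2748 0.1208]
 [0.4577 0.2739 0.1203]
 [0.4578 0.2735 0.1205]]
```

View pics/v19_wrist.png

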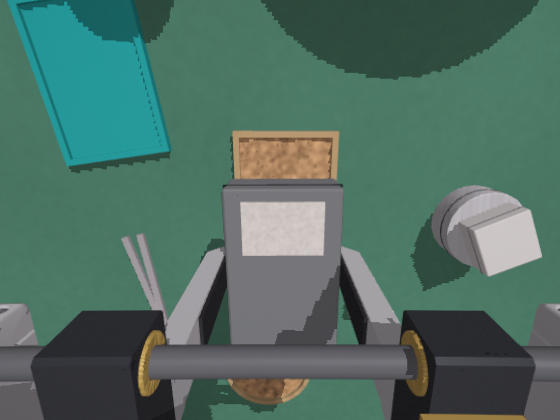

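Call:
jog_arm(
  rows=[0.001,0.005,0,0,0,0,1,0,0.0055,-0.01,0,0,0,1,0,0,-0.025,0,0,0,1,0,0,-0.025,0,0,0,1,0,0,-0.012,0,0,0,1,0,0,-0.005,0,0,0,1,0,0,0,0,0,0,1,0,0,0,0,0,0,1],
)

```text
time_s: 20.18
ee_pos: [0.4605, 0.2686, 0.026]
eef_rot: [1.97, 1.57, 0.465]
force: [-0.5, -0.1, -0.9]
grip_width: 0.0639
```

```bash
python3 look.py v20 wrist,side; python3 fitall.py v20 | grep tslide
```

```text
20.18 [0.4605 0.2686 0.026 ] jaw 3.76 down [ 0.001  0.    -1.   ] F [-0.5 -0.1 -0.9] w 0.0639 q [0.46 0.48 1.73 0.   0.93 0.39]
tslide 5355 {'c': (457.7, 301.6), 'short': 63.7, 'long': 88.1, 'yaw_x_short': -86.1} 0.0058
tslide 519 {'c': (461.8, 273.2), 'short': 96.6, 'long': 126.4, 'yaw_x_short': 5.6} 0.0054
```

View pics/v20_wrist.png

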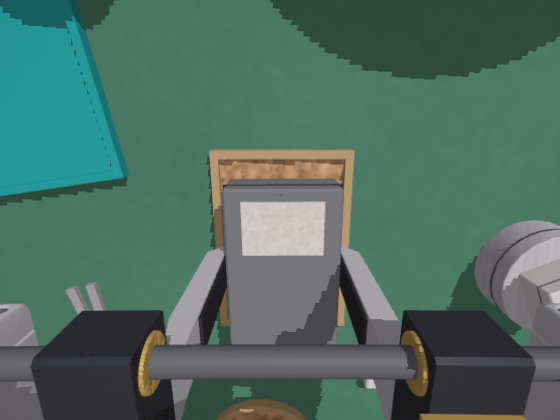

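Call:
jog_arm(
  rows=[-0.0005,0.0022,-0.002,0,0,0,1,0,0,-0.003,0,0,0,1,0,0,-0.002,0,0,0,1,0,0,-0.001,0,0,0,1,0,0,-0.0005,0,0,0,1,0,0,0,0,0,0,1,0,0,0,0,0,0,1],
)

```text
time_s: 20.87
ee_pos: [0.4595, 0.2708, 0.0169]
eef_rot: [-0.566, 1.571, -2.071]
force: [1.1, 1.1, -1.1]
grip_width: 0.0639
```

Call:
jog_arm(
  rows=[0,0,-0.0005,0,0,0,1,0,0,-0.0005,0,0,0,1,0,0,0,0,0,0,1,0,0,0,0,0,0,1],
)

```text
time_s: 21.2
ee_pos: [0.4596, 0.2708, 0.0161]
eef_rot: [2.017, 1.57, 0.512]
force: [-0.8, -0.7, 1.5]
grip_width: 0.0639
```

Call:
jog_arm(
  rows=[0,0,-0.0004,0,0,0,1,0,0,0,0,0,0,1,0,0,0,0,0,0,1],
)

```text
time_s: 21.45
ee_pos: [0.4596, 0.2708, 0.016]
eef_rot: [1.87, 1.57, 0.365]
force: [-3.4, -1.4, 8.9]
grip_width: 0.0638
```

Call:
jog_arm(
  rows=[0,0,0.0003,0,0,0,0.6,0,0,0,0,0,0,0.31,0,0,0,0,0,0,0.29,0,0,0,0,0,0,0.25,0,0,0,0,0,0,0.2,0,0,0,0,0,0,0.1,0,0,0,0,0,0,0.1,0,0,0,0,0,0,0.1],
)

```text
time_s: 22.12
ee_pos: [0.4595, 0.2708, 0.0157]
eef_rot: [-1.437, 1.571, -2.941]
force: [-0.9, 0.3, 0.4]
grip_width: 0.0843
```

Call:
jog_arm(
  rows=[0,0,0.01,0,0,0,0.1,0,0,0.03,0,0,0,0.1,0,0,0.035,0,0,0,0.1,0,0,0.035,0,0,6,0.1,0.03,0,0.02,0,0,6,0.1,0.035,0,0,0,0,6,0.2,0.035,0,0,0,0,6,0.3,0.035,0,0,0,0,0,0.3],
)

```text
time_s: 22.78
ee_pos: [0.596, 0.2707, 0.1474]
eef_rot: [1.444, 1.569, 0.365]
force: [0.0, -0.1, 0.8]
grip_width: 0.0683
```

```bash
python3 look.py v21 wrist,scene; python3 fitall.py v21; python3 - <<'E'
import cv2
a=cv2.imread("pics/v21_scene.png")
cv2.imwrite("pics/v21c.png",cv2.hconcat([cv2.resize(a[150:290,290:430],(400,400)),cv2.resize(cv2.imread("pics/v21_wrist.png"),(533,400))]))
E
```

```text
22.78 [0.596  0.2707 0.1474] jaw 28.19 down [ 0.002  0.001 -1.   ] F [ 0.  -0.1  0.8] w 0.0683 q [ 0.37  0.58  1.26 -0.    1.3  -0.12]
tslide 3219 {'c': (458.8, 270.6), 'short': 91.0, 'long': 126.2, 'yaw_x_short': 4.0} 0.0056
ttin 4644 [454.3  92.6  44.2] 0.0042
tsq 2071 {'c': (628.1, 104.5), 'short': 65.8, 'long': 66.3, 'yaw_x_short': -13.4} 0.0044
tin 1293 [626.9 265.4  32.6] 0.03
sq 2038 {'c': (628.8, 263.5), 'short': 41.8, 'long': 42.6, 'yaw_x_short': 28.3} 0.054
tslide 297 {'c': (462.1, 266.5), 'short': 89.4, 'long': 127.8, 'yaw_x_short': 4.7} 0.0068
ttin 788 [455.7  87.9  44.3] 0.0053
tsq 720 {'c': (629.7, 100.5), 'short': 67.9, 'long': 68.7, 'yaw_x_short': -14.6} 0.0059
tob 518 {'c': (466.0, -263.5), 'short': 54.3, 'long': 77.1, 'yaw_x_short': -18.4} 0.0067
tey 397 [ 613.9 -263.5   26.6] 0.0065
tin 196 [628.7 262.4  32.3] 0.0303
sq 222 {'c': (629.1, 262.7), 'short': 40.8, 'long': 48.6, 'yaw_x_short': 26.9} 0.0542
```

View pics/v21c.png

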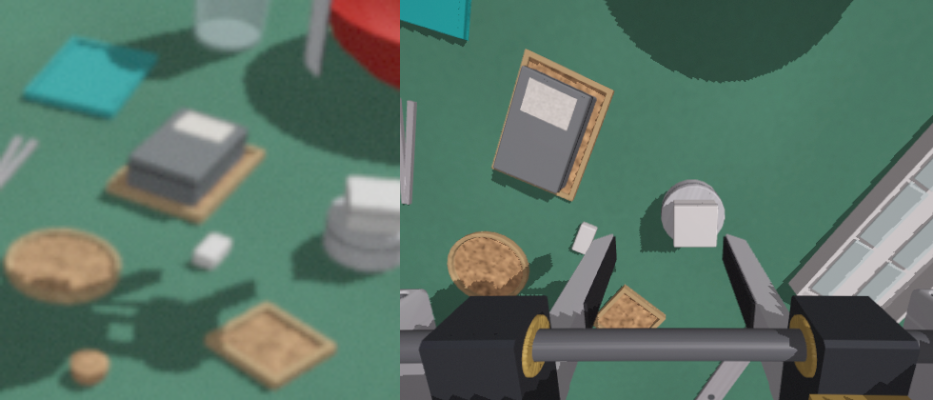

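Call:
jog_arm(
  rows=[0.018,-0.004,0,0,0,0,0.25,0.015,-0.003,-0.01,0,0,0,0.25,0,0,-0.03,0,0,0,0.25,0,0,-0.03,0,0,0,0.3,0,0,-0.02,0,0,0,0.3,0,0,-0.01,0,0,0,0.35,0,0,0,0,0,0,0.35,0,0,0,0,0,0,0.35],
  squeeze=15,
)

```text
time_s: 23.55
ee_pos: [0.6276, 0.264, 0.047]
eef_rot: [1.438, 1.57, 0.352]
force: [0.1, 0.3, 0.2]
grip_width: 0.0613
```

```bash
python3 look.py v22; python3 fitall.py v22
```

```text
23.55 [0.6276 0.264  0.047 ] jaw 27.79 down [ 0.001  0.    -1.   ] F [0.1 0.3 0.2] w 0.0613 q [ 0.34  0.74  1.24  0.    1.16 -0.14]
tslide 7096 {'c': (460.9, 271.4), 'short': 87.3, 'long': 124.6, 'yaw_x_short': 4.0} 0.0051
ttin 1064 [458.5  95.   40.9] 0.0056
tsq 1952 {'c': (642.1, 102.8), 'short': 40.1, 'long': 62.5, 'yaw_x_short': -13.1} 0.0043
tin 2735 [627.  265.5  32.6] 0.0299
sq 4649 {'c': (628.7, 263.6), 'short': 42.0, 'long': 42.7, 'yaw_x_short': 28.2} 0.0539
eyetop 647 [594.3 247.9  10.3] 0.0953
eyebase 375 [593.9 247.2  10.3] 0.0654
```

View pics/v22_wrist.png

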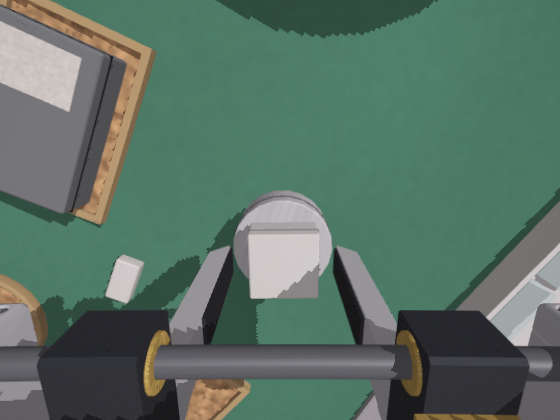

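Call:
jog_arm(
  rows=[0.001,-0.0003,-0.008,0,0,0.4,0.35,0,0,0,0,0,0,0.42,0,0,0,0,0,0,0.48,0,0,0,0,0,0,0.52,0,0,0,0,0,0,0.56,0,0,0,0,0,0,0.7,0,0,0,0,0,0,1,0,0,0,0,0,0,1],
)

```text
time_s: 24.27
ee_pos: [0.6286, 0.2635, 0.0381]
eef_rot: [1.435, 1.57, 0.356]
force: [0.0, -0.2, 3.0]
grip_width: 0.0418
```

Call:
jog_arm(
  rows=[0,0,0,0,0,0,1,0,0,0,0,0,0,1,0,0,0.005,0,0,0,1,0,0,0.015,0,0,0,1,0,-0.005,0.025,0,0,0,1,0,-0.02,0.02,0,0,-5,1,0,-0.03,0.01,0,0,-6,1,0,-0.03,0,0,0,-6,1],
)

```text
time_s: 24.93
ee_pos: [0.6292, 0.1783, 0.1157]
eef_rot: [1.6, 1.567, 0.221]
force: [1.2, -1.0, -0.3]
grip_width: 0.0418
```

Call:
jog_arm(
  rows=[0,-0.03,0,0,0,-6,1,0,-0.025,0,0,0,-6,1,0,-0.015,0,0,0,-6,1,0,-0.003,0,0,0,-6,1,0,0,0,0,0,0,1,0,0,0,0,0,0,1],
)

```text
time_s: 25.43
ee_pos: [0.6285, 0.1055, 0.1128]
eef_rot: [-1.706, 1.571, 2.786]
force: [0.6, -0.4, -0.7]
grip_width: 0.0415
```

```bash
python3 look.py v23; python3 fitall.py v23
```

```text
25.43 [0.6285 0.1055 0.1128] jaw -12.65 down [-0.  0. -1.] F [ 0.6 -0.4 -0.7] w 0.0415 q [0.11 0.58 1.35 0.   1.22 0.33]
tslide 3563 {'c': (461.1, 258.5), 'short': 89.6, 'long': 98.1, 'yaw_x_short': 4.0} 0.0057
ttin 6394 [455.   91.3  44.8] 0.0045
tsq 3365 {'c': (630.5, 113.2), 'short': 46.1, 'long': 65.8, 'yaw_x_short': 77.0} 0.0046
tin 4754 [627.1 264.6  32.4] 0.03
```

View pics/v23_wrist.png

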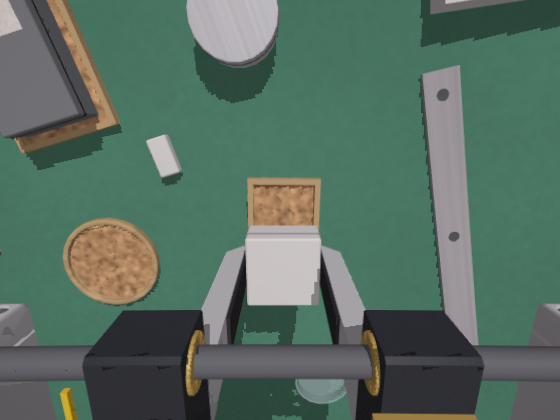

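Call:
jog_arm(
  rows=[0,-0.002,-0.02,0,0,-0.7,1,0,0,-0.03,0,0,0,1,0,0,-0.025,0,0,0,1,0,0,-0.012,0,0,0,1,0,0,-0.005,0,0,0,1,0,0,0,0,0,0,1,0,0,0,0,0,0,1],
)

```text
time_s: 26.07
ee_pos: [0.6292, 0.1038, 0.022]
eef_rot: [1.921, 1.569, 0.115]
force: [0.4, -1.0, -0.7]
grip_width: 0.042
```

```bash
python3 look.py v24; python3 fitall.py v24 | grep tsq
```

```text
26.07 [0.6292 0.1038 0.022 ] jaw -13.45 down [ 0.002  0.    -1.   ] F [ 0.4 -1.  -0.7] w 0.042 q [0.11 0.68 1.41 0.   1.05 0.34]
tsq 3052 {'c': (632.4, 121.1), 'short': 30.2, 'long': 65.8, 'yaw_x_short': 76.8} 0.0055
```

View pics/v24_wrist.png

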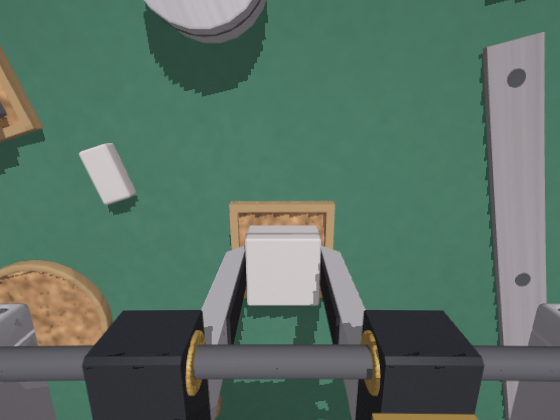

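Call:
jog_arm(
  rows=[-0.0005,0,-0.003,0,0,0,1,0,0,-0.003,0,0,0,1,0,0,-0.001,0,0,0,1,0,0,-0.001,0,0,0,1,0,0,0,0,0,0,1,0,0,0,0,0,0,1],
)

```text
time_s: 26.62
ee_pos: [0.628, 0.1035, 0.0128]
eef_rot: [3.136, 1.571, 1.33]
force: [0.2, 0.2, -0.4]
grip_width: 0.0419
```

Call:
jog_arm(
  rows=[0,0,-0.0005,0,0,0,1,0,0,0,0,0,0,1,0,0,0,0,0,0,1],
)

```text
time_s: 26.87
ee_pos: [0.628, 0.1035, 0.0123]
eef_rot: [2.255, 1.571, 0.449]
force: [-0.2, 0.7, 0.4]
grip_width: 0.042
```

Call:
jog_arm(
  rows=[0,0,-0.0005,0,0,0,1,0,0,0,0,0,0,1,0,0,0,0,0,0,1],
)

```text
time_s: 27.12
ee_pos: [0.6281, 0.1035, 0.0121]
eef_rot: [1.894, 1.571, 0.088]
force: [-2.1, 0.3, 4.5]
grip_width: 0.0425
```

Call:
jog_arm(
  rows=[0,0,0.0003,0,0,0,0.7,0,0,0,0,0,0,0.545,0,0,0,0,0,0,0.52,0,0,0,0,0,0,0.48,0,0,0,0,0,0,0.4,0,0,0,0,0,0,0.35,0,0,0,0,0,0,0.35],
)

```text
time_s: 27.7
ee_pos: [0.628, 0.1035, 0.012]
eef_rot: [-0.956, 1.571, -2.763]
force: [1.4, -0.3, -0.4]
grip_width: 0.0605
```

Call:
jog_arm(
  rows=[0,0,0.01,0,0,0,0.35,0,0,0.025,0,0,0,0.35,0,0,0.035,0,0,0,0.3,0,0.02,0.035,0,0,0,0,0,0.035,0.01,0,0,0,0,0,0.035,0,0,0,0,0,0,0.035,0,0,0,0,0,0,0.032,0,0,0,0,0],
)

```text
time_s: 28.37
ee_pos: [0.6278, 0.2624, 0.1284]
eef_rot: [2.201, 1.57, 0.395]
force: [-0.1, -0.4, -0.2]
grip_width: 0.093
```

Call:
jog_arm(
  rows=[0,0,0,0,0,0,0,0,0,0,0,0,0,0],
)

```text
time_s: 28.53
ee_pos: [0.6276, 0.262, 0.1275]
eef_rot: [2.107, 1.571, 0.303]
force: [-0.3, -1.1, -0.3]
grip_width: 0.0941
```

```bash
python3 look.py v25 wrist,scene; python3 fitall.py v25|grep -E "tin|tsq"; python3 - <<'E'
import cv2
a=cv2.imread("pics/v25_scene.png")
cv2.imwrite("pics/v25c.png",cv2.hconcat([cv2.resize(a[180:320,320:460],(400,400)),cv2.resize(cv2.imread("pics/v25_wrist.png"),(533,400))]))
E
```

```text
28.53 [0.6276 0.262  0.1275] jaw -13.38 down [ 0.  0. -1.] F [-0.3 -1.1 -0.3] w 0.0941 q [ 0.34  0.66  1.19 -0.    1.3   0.58]
ttin 1679 [460.   80.2  34.3] 0.0043
tsq 1075 {'c': (631.6, 117.5), 'short': 39.3, 'long': 65.6, 'yaw_x_short': 77.2} 0.0065
tin 3988 [626.9 265.4  32.6] 0.03
ttin 783 [456.3  87.7  44.1] 0.0054
tsq 282 {'c': (630.0, 100.1), 'short': 67.5, 'long': 67.9, 'yaw_x_short': 76.1} 0.0071
tin 410 [627.9 263.   32.9] 0.0305
```

View pics/v25c.png

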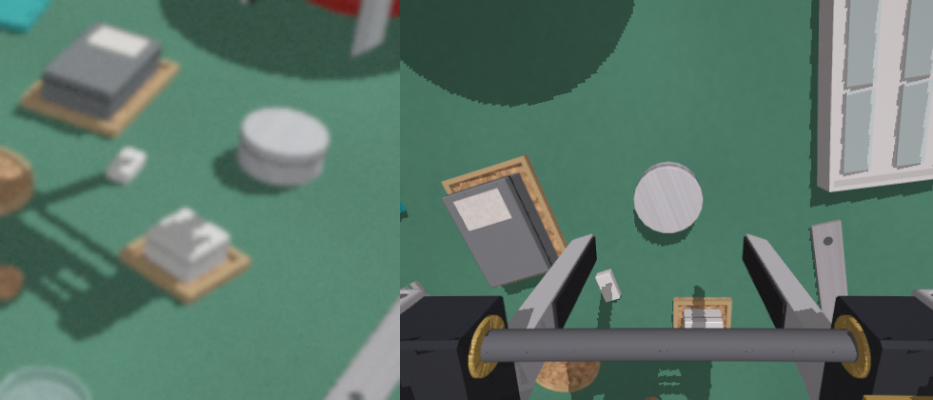

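Call:
jog_arm(
  rows=[-0.0006,0.0034,-0.015,0,0,0,0,0,0,-0.03,0,0,0,0,0,0,-0.035,0,0,0,0,0,0,-0.02,0,0,0,0,0,0,-0.007,0,0,0,0,0,0,0,0,0,0,0,0,0,0,0,0,0,0],
  squeeze=25,
)

```text
time_s: 29.22
ee_pos: [0.6282, 0.2634, 0.0215]
eef_rot: [2.133, 1.569, 0.325]
force: [-0.1, -0.3, 0.6]
grip_width: 0.0938
```

```bash
python3 look.py v26; python3 fitall.py v26|grep -E "tin"
```

```text
29.22 [0.6282 0.2634 0.0215] jaw -13.57 down [ 0.001  0.    -1.   ] F [-0.1 -0.3  0.6] w 0.0938 q [ 0.34  0.77  1.25 -0.    1.11  0.58]
tin 9010 [627.1 265.5  32.7] 0.03
```

Call:
jog_arm(
  rows=[-0.001,0.002,-0.007,0,0,0,0,0,0,-0.001,0,0,0,0.1,0,0,0,0,0,0,0.18,0,0,0,0,0,0,0.23,0,0,0,0,0,0,0.27,0,0,0,0,0,0,0.31,0,0,0,0,0,0,0.5,0,0,0,0,0,0,1],
)

```text
time_s: 29.93
ee_pos: [0.6266, 0.2659, 0.0123]
eef_rot: [2.089, 1.57, 0.283]
force: [-0.2, 0.3, 1.2]
grip_width: 0.0656
```

Call:
jog_arm(
  rows=[0,0,0,0,0,0,1,0,0,0,0,0,0,1,0,0,0,0,0,0,1],
)

```text
time_s: 30.18
ee_pos: [0.6266, 0.2659, 0.0123]
eef_rot: [2.073, 1.57, 0.266]
force: [-0.3, -0.7, 3.2]
grip_width: 0.0656
```

Call:
jog_arm(
  rows=[0,0,0.004,0,0,0,1,0,0,0.012,0,0,0,1,0,0,0.025,0,0,0,1,-0.005,-0.005,0.03,0,0,0,1,-0.018,-0.018,0.025,0,0,0,1,-0.025,-0.025,0.005,0,0,0,1,-0.025,-0.025,0,0,0,0,1,-0.025,-0.025,0,0,0,0,1],
)

```text
time_s: 30.85
ee_pos: [0.5272, 0.1671, 0.1142]
eef_rot: [2.079, 1.569, 0.272]
force: [0.7, 0.3, -0.8]
grip_width: 0.0656
```

Call:
jog_arm(
  rows=[-0.025,-0.025,0,0,0,0,1,-0.025,-0.025,0,0,0,0,1,-0.015,-0.016,0,0,0,0,1,-0.009,-0.01,0,0,0,0,1,0,0,0,0,0,0,1,0,0,0,0,0,0,1],
)

```text
time_s: 31.35
ee_pos: [0.4548, 0.0919, 0.114]
eef_rot: [1.985, 1.569, 0.177]
force: [-0.8, 0.1, -1.0]
grip_width: 0.0652
```

```bash
python3 look.py v27; python3 fitall.py v27
```

```text
31.35 [0.4548 0.0919 0.114 ] jaw -13.56 down [ 0.001  0.    -1.   ] F [-0.8  0.1 -1. ] w 0.0652 q [0.12 0.21 1.86 0.   1.07 0.36]
tslide 2991 {'c': (461.8, 243.8), 'short': 68.7, 'long': 88.9, 'yaw_x_short': -86.6} 0.0071
ttin 3779 [454.5  91.6  44.3] 0.0047
tsq 2549 {'c': (629.9, 103.1), 'short': 65.6, 'long': 71.0, 'yaw_x_short': 77.0} 0.0068
```

View pics/v27_wrist.png

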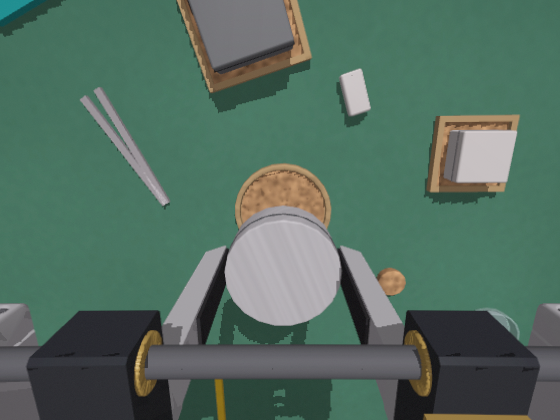

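Over the tray centre. I'll lower it.

Call:
jog_arm(
  rows=[0,0,-0.015,0,0,0,1,0,0,-0.025,0,0,0,1,0,0,-0.03,0,0,0,1,0,0,-0.014,0,0,0,1,0,0,-0.006,0,0,0,1,0,0,0,0,0,0,1,0,0,0,0,0,0,1,0,0,0,0,0,0,1],
)

```text
time_s: 32.07
ee_pos: [0.4553, 0.0922, 0.0241]
eef_rot: [1.945, 1.569, 0.139]
force: [0.2, -0.5, -1.2]
grip_width: 0.0653
```

Call:
jog_arm(
  rows=[0,0,0,0,0,0,1,0,0,0,0,0,0,1],
)

```text
time_s: 32.23
ee_pos: [0.4549, 0.092, 0.0239]
eef_rot: [1.922, 1.569, 0.115]
force: [-0.7, 0.2, -1.1]
grip_width: 0.0651
```

Call:
jog_arm(
  rows=[0,0,-0.003,0,0,0,1,0,0,-0.002,0,0,0,1,0,0,-0.001,0,0,0,1,0,0,-0.0005,0,0,0,1,0,0,0,0,0,0,1,0,0,0,0,0,0,1],
)

```text
time_s: 32.73
ee_pos: [0.4544, 0.0919, 0.0165]
eef_rot: [-1.258, 1.571, -3.065]
force: [-0.9, -0.1, -0.1]
grip_width: 0.0653
```

Call:
jog_arm(
  rows=[0,0,-0.0005,0,0,0,1,0,0,0,0,0,0,1,0,0,0,0,0,0,1],
)

```text
time_s: 32.98
ee_pos: [0.4545, 0.0919, 0.0162]
eef_rot: [2.03, 1.571, 0.223]
force: [-2.0, 0.4, 3.3]
grip_width: 0.0655
```

Contact. Now I'll release and retreat.

Call:
jog_arm(
  rows=[0,0,0,0,0,0,0.5,0,0,0,0,0,0,0.29,0,0,0,0,0,0,0.27,0,0,0,0,0,0,0.22,0,0,0,0,0,0,0.15,0,0,0,0,0,0,0.05,0,0,0,0,0,0,0.05,0,0,0,0,0,0,0.05],
)

```text
time_s: 33.65
ee_pos: [0.4544, 0.0919, 0.016]
eef_rot: [-1.652, 1.571, 2.825]
force: [0.3, -0.4, -0.3]
grip_width: 0.0892
```

Call:
jog_arm(
  rows=[0,0,0.01,0,0,0,0.05,0,0,0.025,0,0,0,0.05,0,0,0.035,0,0,0,0.05,0,0,0.04,0,0,0,0.05,0,0,0.04,0,0,0,0,0,0,0.04,0,0,0,0,0,0,0.04,0,0,0,0,0,0,0.03,0,0,0,0],
)

```text
time_s: 34.32
ee_pos: [0.4542, 0.0919, 0.2804]
eef_rot: [1.934, 1.567, 0.128]
force: [-0.7, -0.2, 0.4]
grip_width: 0.0941
```

Call:
jog_arm(
  rows=[-0.02,0,0.02,0,0,0,0,-0.02,0,0.02,0,0,0,0,0,0,0,0,0,0,0,0,0,0,0,0,0,0,0,0,0,0,0,0,0],
)

```text
time_s: 34.73
ee_pos: [0.4144, 0.0918, 0.3156]
eef_rot: [-1.13, 1.57, -2.936]
force: [-0.2, -0.1, -0.8]
grip_width: 0.094
```

```bash
python3 look.py v28 wrist,scene; python3 - <<'E'
from fit import *
for cam,(p,z,m) in pickle.load(open("v28.pkl","rb")).items():
    P=cloud(p,z,m);X,Y,Z=P[...,0],P[...,1],P[...,2]
    print(cam)
    for n,x,y,r,z0,z1,f in (("slide",.46,.27,.09,.025,.045,rect),("tin",.455,.09,.06,.025,.045,circ),("sq",.628,.103,.05,.02,.04,rect),("case",.463,-.261,.05,.02,.04,rect),("eye",.613,-.261,.04,.04,.055,circ)):
        Q=clean(P,(np.hypot(X-x,Y-y)<r)&(z>0)&(Z>z0)&(Z<z1),z)
        if len(Q)>10: print(n,len(Q),f(Q),np.percentile(Q[:,2],[50,95]).round(4))
E
python3 fitall.py v28|grep -v "^slide"
```

```text
34.73 [0.4144 0.0918 0.3156] jaw -13.52 down [-0. -0. -1.] F [-0.2 -0.1 -0.8] w 0.094 q [ 0.13 -0.05  1.66 -0.    1.53  0.37]
wrist
slide 3949 {'c': (458.9, 269.6), 'short': 65.2, 'long': 98.5, 'yaw_x_short': 3.5} [0.0341 0.0356]
tin 1625 [453.7  91.6  32.5] [0.034  0.0354]
sq 968 {'c': (627.7, 104.2), 'short': 41.5, 'long': 42.5, 'yaw_x_short': 76.2} [0.0277 0.0292]
scene
slide 701 {'c': (461.5, 267.1), 'short': 66.7, 'long': 104.9, 'yaw_x_short': 4.0} [0.0342 0.0367]
tin 499 [455.3  88.6  33.4] [0.0344 0.0365]
sq 348 {'c': (629.9, 101.6), 'short': 42.8, 'long': 44.6, 'yaw_x_short': -11.2} [0.0284 0.0306]
case 438 {'c': (464.2, -264.0), 'short': 30.4, 'long': 51.7, 'yaw_x_short': -15.5} [0.0274 0.0298]
eye 161 [ 615.6 -264.    11.4] [0.0461 0.0483]
tslide 1690 {'c': (460.1, 270.6), 'short': 89.3, 'long': 121.7, 'yaw_x_short': 4.2} 0.0064
ttin 978 [454.3  91.6  44.3] 0.0067
tsq 987 {'c': (628.2, 103.8), 'short': 64.2, 'long': 66.4, 'yaw_x_short': 76.5} 0.0065
tob 248 {'c': (471.4, -232.0), 'short': 18.6, 'long': 52.6, 'yaw_x_short': 72.7} 0.0056
tey 43 [ 619.1 -256.7   19. ] 0.0075
tslide 294 {'c': (463.1, 266.8), 'short': 88.5, 'long': 127.4, 'yaw_x_short': 3.5} 0.0067
ttin 243 [456.8  86.6  43.5] 0.0066
tsq 280 {'c': (630.8, 100.5), 'short': 66.7, 'long': 67.6, 'yaw_x_short': -15.4} 0.0072
tob 509 {'c': (466.1, -262.6), 'short': 53.0, 'long': 79.1, 'yaw_x_short': -18.7} 0.0067
tey 397 [ 614.3 -264.1   26.1] 0.0068
```

View pics/v28_wrist.png

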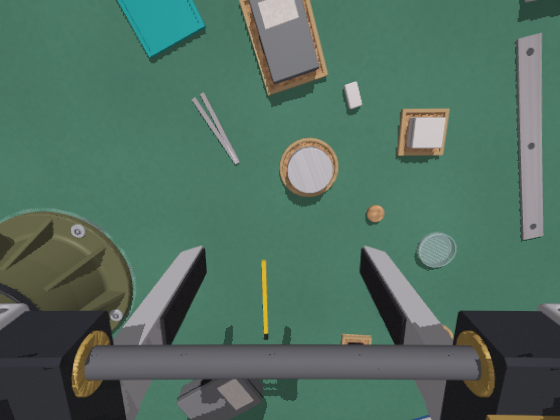

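View pics/v28_scene.png

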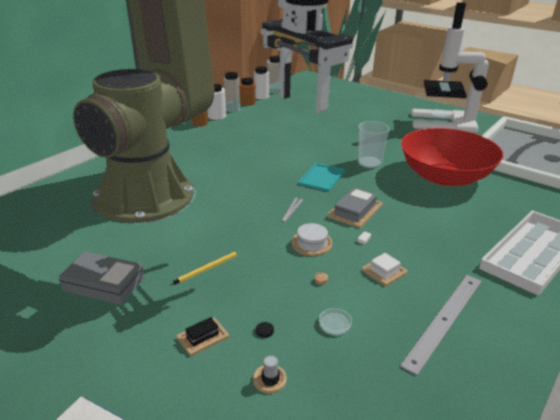

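All five pieces sit in their trays. Their tops are at the expected heights (34, 34, 28, 28 and 46 mm) and the gripper is clear, so I'm handing in.

```bash
python3 -c "
from station import ctrl
print(ctrl.hand_in())"
```

```text
the job is handed in; nothing more can be done
None
```

All five pieces are set upright in their own trays, and the job is handed in at about 35 s of the 120 s allowed. I took the piles apart in this order: eyepiece, oblong case, slide box, square box, tin. Each piece was lowered until the wrist force showed contact (about 3 to 20 N), then released.

- **Final heights:** the tops measured about 34, 34, 28, 27.5 and 46 mm for the slide box, tin, square box, case and eyepiece. That matches each piece lying flat on its 4 mm tray floor.
- **Centring:** the pieces are within about 2 mm of their tray centres and 4° of their tray angles, against about 7 mm of clearance.
- **Final pictures:** the scene camera shows all five upright in their trays, with the gripper open and well above them. The case and eyepiece were mostly hidden from the wrist camera, so those two rest on the scene camera alone.
- **Disagreement:** the scene and side cameras differed from each other by about 5 mm, and the wrist camera read between them. I used the wrist camera for positions, and the contact heights agreed with it.
- **Not checked:** I took no second picture to confirm the pieces were still, and the hand-in reported no verdict.

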